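# Put the rubber bung away in the push-to-open drawer

### The arm

A 7-joint arm with a two-finger parallel gripper is mounted at the origin on a cart in front of the work surface, level with it; the furniture and walls round the work are solid. World frame = base frame: x ahead of the robot, y to its left, z up, the work surface at z = 0. Lengths are in mm, angles in degrees, forces in N, time in s.
With the tool pointing down it reaches from about 350 to 775 mm from the base axis. Payload 3.1 kg.
Tool frame: the origin (TCP) lies at the very end of the fingers, on their centre line; the grasp point (between the pads) lies 19 mm behind it; y points along the fingers, z is the direction in which the jaws open and shut, and the axes are right-handed (so a half turn about y gives the same grasp; the last joint's range is limited). The gripper opens to 85 mm and grips with 20 to 120 N. Pads are 22 mm wide; open, the fingers measure 114 mm over their backs; the gripper's body (76 mm by 85 mm) begins 54 mm behind the grasp point. The pads swing forward as they close: fully open they stand 13 mm farther back than shut.
Start: joints at [70.262, 17.813, 0.802, 86.603, -0.252, 75.585, -1.558], TCP at [164.04, -524.984, 231.304] pointing down, gripper open.
Joint ranges: [-154.91, 154.91], [-16.99, 109.72], [-72.82, 74.43], [7.12, 147.25], [-82.49, 262.49], [11.32, 116.49], [-174.64, 174.64]. Speed limits (degrees/s): [159.86, 159.86, 180, 180, 180, 180, 180].

### API

Orientations are given as [roll, pitch, yaw] about the fixed x, y, z axes, in that order (R = Rz(yaw) Ry(pitch) Rx(roll)).
In Python, from bench import arm, imaging, order gives the robot as it stands. The module is installed in compiled form; this text tells all that it offers.
- The arm moves only by the tool apply_moves, never from a script. Its argument "increments" is a list of rows, each an object of numbers: "x", "y", "z": the shift along the tool's x, y, z in cm; "wx", "wy", "wz": the turn, a rotation vector about the tool's x, y, z in degrees; "gripper": the closure, from -1 (fully open) to 1 (shut). A call has 1 to 8 rows; each row shifts and turns the pose as measured when the row begins, along the tool's axes as they then stand; what a row does not reach is not made up. A row lasts 1/12 s, in which the tool goes at most 41.7 mm and 7.16 degrees, less where a joint would pass 70% of its speed; a pose out of reach is approached as far as the arm can. A call with a gripper value outside its range is refused whole. The fingers move at their own pace and stop on an object; "squeeze" is the grip in N (left out, the last holds). Time passes only in rows, so rows that do not move let the fingers close. It gives the time, the measured TCP pose, the force and the opening at its end, in the units of the state.
- arm.get_obs(): the state, without advancing time (a new reading comes with each control period).
- imaging.camera(name): name is "side" or "top"; returns a dict with "color" (384x512x3 uint8, red, green, blue), "fx", "fy", "cx", "cy" (pixels), "dist" ([k1, k2, p1, p2, k3] as OpenCV has them; the pictures are not rectified), "position" and "orientation" of the camera in the world. Camera axes: x right, y down, z forward; pixel columns grow to the right and rows downward; lengths in mm; the calibration is good to about 2 mm. A picture is of the moment at which its call begins. There is no depth.
- order.finish_job(): hands the job in, once; it reports no verdict.
The state is a dict: "t": time; "q": joint angles; "qvel": joint speeds; "joint_efforts": joint torques, N m; "tcp_pos": TCP position; "tcp_rot": TCP orientation; "contact_force": force on the tool from outside, world axes, zero at the start; "torque": the same for the moment, N m; "opening": finger opening in mm.
Only numpy, scipy, OpenCV 4.12 (cv2) and the standard library are available. Lean on these libraries where they do the work, as an engineer would, in place of code of your own. Each camera call takes 0.05 s, during which the arm holds its last target.

### The job

Put the loose rubber bung away in the small drawer unit on the bench: press the handle-less drawer front inward until its touch catch lets go and the drawer springs out, set the bung down in the drawer, then push the drawer in again until it latches and stays shut with the bung inside. Press firmly but with care (more than about 12 N on the drawer would break the catch), and leave the bottle, the petri dish and the mains adaptor where they are.

Things in the scene. Friction and masses are not known exactly. Their poses are not given: they have to be found in the camera images.
- cabinet: Low grey drawer unit, 154 wide x 110 deep x 60 mm high, fixed to the bench, holding one white drawer with no handle. Origin: on the bench at the middle of the lower edge of the carcass's front. Its x axis points level into the unit (the direction to push), y to the left along the front, z up.
- drawer (a joint): Drawer travel in m, positive outward. 0 = latched shut, +0.070 = sprung fully out, negative = pressed deeper than latched. Push-push catch: pressed to an unseen depth 4 to 19 mm past 0 (differs between units), it trips: a latched drawer springs right out as the push is withdrawn; an open one comes to rest latched at 0. Released short of that depth it goes back as it was.
- drawer_front (a point): Centre of the drawer front's outer face (138 x 46 mm, 19 thick), 30 mm above the bench, 23 mm ahead of the carcass when latched; moves with it. x points inward. A latched front gives only above 5 N; closing takes 2 to 7 N. Within 1 mm past the tripping depth a buffer (8 N/mm on top of 6 N) stops it: 8.5 to 10.5 N felt in a slow push (10 to 15 mm/s) means it has tripped; over 12 N is too much.
- drawer_floor (a point): Centre of the drawer's inner floor, 55 mm behind the front face and 20 mm above the bench; moves with the drawer. The inside is 72 mm (x) by 126 mm (y), with side and rear walls 4 mm thick up to 44 mm above the bench; with the drawer sprung out all of it lies clear of the carcass.
- bung: Cream rubber stopper, tapered, 24 mm diameter x 22 mm high, about 20 g, standing upright on the bench. Origin at the centre of its underside, z up.
- bottle: Small screw-cap reagent bottle, 45 mm diameter x 92 mm, standing to the left of the drawer unit; origin at the centre of its underside. To be left alone.
- petri: Shallow round petri dish with lid, 60 mm diameter x 15 mm, lying flat; origin at the centre of its underside. To be left alone.
- adaptor: White mains adaptor, 49 x 72 x 30 mm, between the bung and the drawer unit; origin at the centre of its underside. To be left alone.

How it is judged:
By the outcome, as a careful person would: the job done as asked, in the order asked, and still so for the second after the job is handed in, with the robot touching nothing.
It also fails if it takes over 64 s, if anything falls off the work surface, if the arm or the gripper's body presses on something with over 40 N, if the wrist force passes 120 N, or if a joint passes its speed limit or range.

## Working session

There is one attempt and no reset: what is moved stays moved. The work goes in short steps, Python scripts to look and compute and a tool call to move; the robot and the scene stay as the last step left them, time stands still between calls to the robot, and variables do not carry over. Pictures are saved under pics/ and viewed, and the job is handed in when it is done.

Besides the shell and the picture viewer there is one more tool, called by a JSON object that holds its "name" and its "arguments". apply_moves: Moves the arm, as the interface text tells. Its arguments: {"type":"object","properties":{"increments":{"type":"array"},"squeeze":{"type":"number"}},"required":["increments"]}

```bash
mkdir -p pics; python3 - <<'E'
from bench import arm, imaging
import cv2,numpy as np
o=arm.get_obs(); print(o)
for n in ("side","top"):
    c=imaging.camera(n); cv2.imwrite(f"pics/{n}0.png",c["color"][:,:,::-1])
    print(n,{k:v for k,v in c.items() if k!="color"})
E
```

```text
{'t': 0.0, 'q': array([70.26009935, 17.86175273,  0.8006024 , 86.69172679, -0.25238869,
       75.58164834, -1.56016913]), 'qvel': array([-0.01683295,  0.04062958, -0.03519923, -0.03504289, -0.00022806,
       -0.00525779,  0.05084523]), 'joint_efforts': array([-5.03442479e-04, -3.79916739e+01,  1.45506039e-01, -2.30596304e+01,
        1.22402041e-02,  1.37942639e-02, -2.02893569e-07]), 'tcp_pos': array([ 163.831152 , -524.2872012,  230.2100124]), 'tcp_rot': array([-9.01332745e+01, -4.89269226e-03, -1.62645696e+02]), 'contact_force': array([-0.01116114,  0.288478  , -0.59900398]), 'torque': array([ 0.0389827 , -0.02376254,  0.00674766]), 'opening': 85.43158395591858}
side {'fx': 360.85441644036126, 'fy': 360.85441644036126, 'cx': 252.89650680965553, 'cy': 187.67804101531988, 'dist': array([-0.11378933,  0.        ,  0.        ,  0.        ,  0.        ]), 'position': array([ 496.30368957, 1094.95192646,  622.77520934]), 'orientation': array([-118.74039675,    0.26288942,  178.24519159])}
top {'fx': 475.2969523204829, 'fy': 475.2969523204829, 'cx': 253.6322152217138, 'cy': 187.7005683053366, 'dist': array([-0.02109799,  0.        ,  0.        ,  0.        ,  0.        ]), 'position': array([ 273.13036937,   78.6701293 , 1323.05524901]), 'orientation': array([-171.27823829,    0.4621115 ,  -91.24026862])}
```

View pics/side0.png

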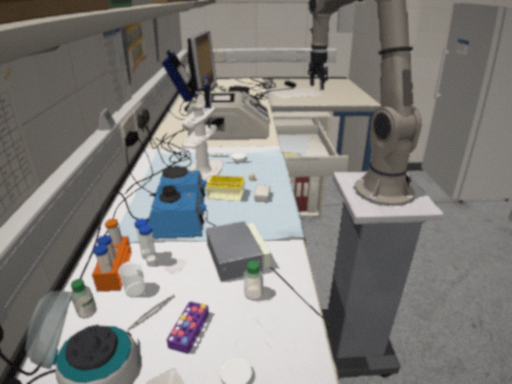

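View pics/top0.png

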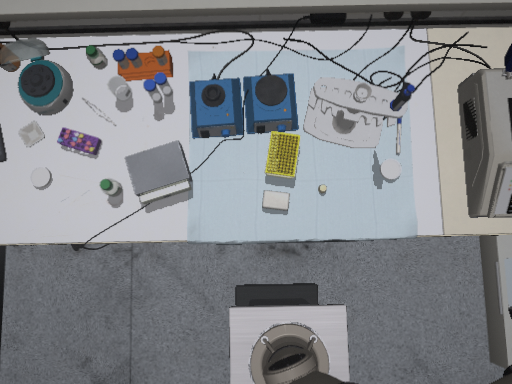

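The side view shows the grey cabinet at about (238,250) and the green-capped bottle at (253,280). In the top view the cabinet is at (160,172), the bung at (322,188), the adaptor at (276,200) and a dish at (391,169). I'll zoom in next.

```bash
python3 - <<'E'
import cv2,numpy as np
s=cv2.imread("pics/side0.png");t=cv2.imread("pics/top0.png")
cv2.imwrite("pics/s_z.png",cv2.resize(s[165:305,195:325],None,fx=4.2,fy=4.2,interpolation=cv2.INTER_CUBIC))
cv2.imwrite("pics/t_z1.png",cv2.resize(t[130:220,80:210],None,fx=6,fy=6,interpolation=cv2.INTER_CUBIC))
cv2.imwrite("pics/t_z2.png",cv2.resize(t[150:220,255:355],None,fx=8,fy=8,interpolation=cv2.INTER_CUBIC))
E
```

```text
(no output)
```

View pics/s_z.png

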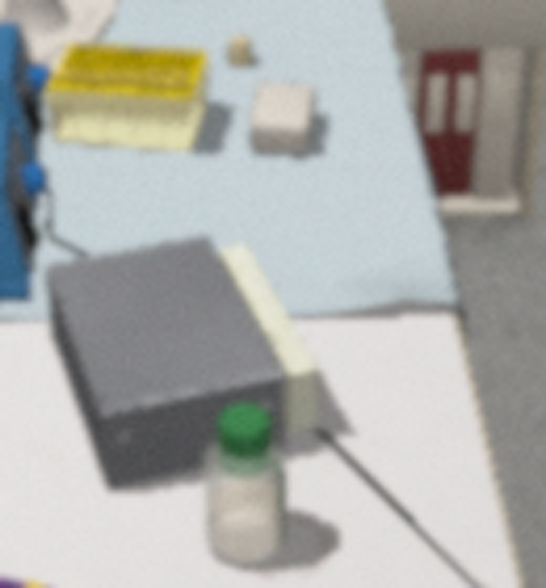

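View pics/t_z1.png

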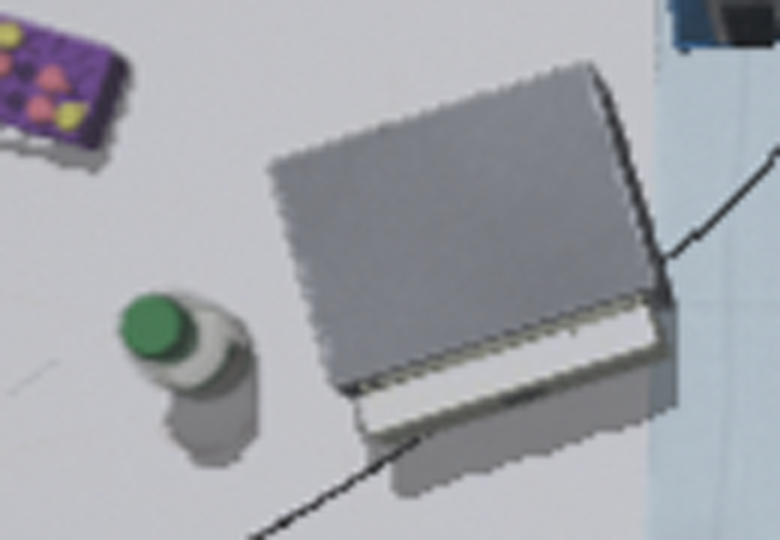

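View pics/t_z2.png

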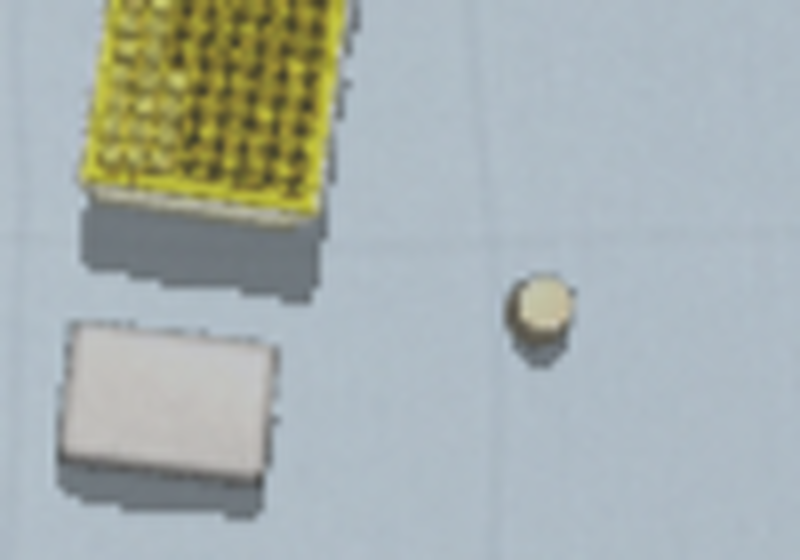

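```bash
cat > h.py <<'E'
import cv2,numpy as np
from scipy.spatial.transform import Rotation as R
from bench import arm, imaging
def rot(c): return R.from_euler('xyz',c["orientation"],degrees=True).as_matrix()
def K(c): return np.array([[c["fx"],0,c["cx"]],[0,c["fy"],c["cy"]],[0,0,1]])
def ray(c,p):
    n=cv2.undistortPoints(np.array([[p]],float),K(c),c["dist"])[0,0]
    d=rot(c)@np.array([n[0],n[1],1.]); return np.array(c["position"]),d/np.linalg.norm(d)
def plane(c,p,z):
    o,d=ray(c,p); return o+d*(z-o[2])/d[2]
def tri(c1,p1,c2,p2):
    o1,d1=ray(c1,p1);o2,d2=ray(c2,p2)
    s=np.linalg.lstsq(np.array([d1,-d2]).T,o2-o1,rcond=None)[0]
    a=o1+s[0]*d1;b=o2+s[1]*d2
    return (a+b)/2,np.linalg.norm(a-b)
def proj(c,P):
    Rm=rot(c); r,_=cv2.Rodrigues(Rm.T)
    return cv2.projectPoints(np.array([P],float),r,-Rm.T@c["position"],K(c),c["dist"])[0][0,0]
E
python3 - <<'E'
from h import *
T=imaging.camera("top");S=imaging.camera("side")
np.set_printoptions(precision=1,suppress=True)
def t1(u,v): return (80+u/6-.42,130+v/6-.42)
def t2(u,v): return (255+u/8-.44,150+v/8-.44)
def s(u,v): return (195+u/4.2-.38,165+v/4.2-.38)
C={"carc FL":((342,393),(282,378)),"BL":((271,163),(105,415)),"BR":((592,64),(48,270)),"FR":((655,290),(205,238)),"drw outer L":((372,436),(318,372)),"drw outer R":((662,347),(245,247))}
for k,(a,b) in C.items(): print(k,*tri(T,t1(*a),S,s(*b)), plane(T,t1(*a),60 if 'drw' not in k else 53),plane(S,s(*b),60 if 'drw' not in k else 53))
print("bung",*tri(T,t2(546,304),S,s(240,43)),plane(T,t2(546,304),22),plane(S,s(240,43),22))
for a in ((72,322),(275,345),(262,480),(62,458)): print("adp",plane(T,t2(*a),30))
print("cap",*tri(T,t1(155,327),S,s(245,418)))
print("petri?",plane(T,(391,169),15),plane(T,(40,177),15))
# bung mask
hsv=cv2.cvtColor(T["color"],cv2.COLOR_RGB2HSV)
m=((hsv[...,0]<40)&(hsv[...,0]>12)&(hsv[...,1]>40)&(hsv[...,2]>120)).astype(np.uint8);m2=np.zeros_like(m);m2[178:200,312:334]=m[178:200,312:334]
ys,xs=np.nonzero(m2);print(len(xs),xs.mean(),ys.mean(),xs.min(),xs.max(),ys.min(),ys.max(),plane(T,(xs.mean(),ys.mean()),22))
hs=cv2.cvtColor(S["color"],cv2.COLOR_RGB2HSV);sub=hs[172:184,246:260]
m=((sub[...,0]<40)&(sub[...,0]>8)&(sub[...,1]>40))
ys2,xs2=np.nonzero(m);print(len(xs2),xs2.mean()+246,ys2.min()+172,ys2.max()+172,ys2.mean()+172); print("bung center tri",*tri(T,(xs.mean(),ys.mean()),S,(xs2.mean()+246,ys2.mean()+172)))
print(T["color"].shape)
E
```

```text
carc FL [455.5 401.4  54.3] 0.8863099499746613 [454.2 400.   60. ] [456.3 408.2  60. ]
BL [559.1 434.7  58.2] 3.432320684006121 [560.5 434.1  60. ] [557.2 437.3  60. ]
BR [602.8 288.7  55.9] 2.69183158907071 [603.1 288.   60. ] [600.7 295.1  60. ]
FR [498.9 259.5  58.1] 1.514780316173439 [497.8 259.3  60. ] [499.7 262.   60. ]
drw outer L [434.9 389.2  48.5] 2.1321813320672396 [435.4 387.9  53. ] [434.3 394.9  53. ]
drw outer R [473.3 257.7  49.2] 0.3537277819445495 [472.9 257.2  53. ] [473.3 263.3  53. ]
bung [ 468.  -106.9   18.3] 3.0060492203170264 [ 468.9 -106.6   22. ] [466.7 -99.   22. ]
adp [465.2  57.6  30. ]
adp [455.6 -11.8  30. ]
adp [409.2  -5.9  30. ]
adp [418.3  62.2  30. ]
cap [480.4 475.9  89.1] 1.5932262529038153
petri? [ 518.1 -300.8   15. ] [518.2 685.8  15. ]
16 323.0625 188.3125 321 325 186 191 [ 466.8 -107.2   22. ]
21 251.57142857142858 174 179 176.61904761904762
bung center tri [ 467.9 -108.8    9.8] 1.4220916707990077
(384, 512, 3)
```

```bash
cat >> h.py <<'E'
psi=np.radians(16.4); XI=np.array([np.cos(psi),np.sin(psi),0]); YC=np.array([-XI[1],XI[0],0])
F=np.array([454.1,323.,30.])
def to(P,yaw=-163.6):
    o=arm.get_obs(); Rt=R.from_euler('xyz',o["tcp_rot"],degrees=True)
    d=Rt.inv().apply(np.array(P)-o["tcp_pos"])/10
    w=(Rt.inv()*R.from_euler('xyz',[-90,0,yaw],degrees=True)).as_rotvec(degrees=True)
    print("t",round(o["t"],2),"pos",o["tcp_pos"].round(1),"rot",o["tcp_rot"].round(2),"F",o["contact_force"].round(2),"open",round(o["opening"],1))
    print("total cm",d.round(2),"rot",w.round(2),"rows>=",round(np.linalg.norm(d)/4.17,1))
E
python3 -c "
from h import *
to([390,-200,200]); print(F-40*XI)"
```

```text
t 0.2 pos [ 163.9 -524.6  230.6] rot [-9.0080e+01 -1.0000e-02 -1.6265e+02] F [-0.1  -0.66  0.44] open 85.4
total cm [-31.26   3.09 -24.23] rot [0.08 0.95 0.01] rows>= 9.5
[415.72744102 311.70634173  30.        ]
```

{"name": "apply_moves", "arguments": {"increments": [{"x": -3.1,"y": 0.3,"z": -2.4,"wy": 1,"gripper": 1},{"x": -3.1,"y": 0.3,"z": -2.4},{"x": -3.1,"y": 0.3,"z": -2.4},{"x": -3.1,"y": 0.3,"z": -2.4},{"x": -3.1,"y": 0.3,"z": -2.4},{"x": -3.1,"y": 0.3,"z": -2.4},{"x": -3.1,"y": 0.3,"z": -2.4},{"x": -3.1,"y": 0.3,"z": -2.4}]}}

```text
invalid input at $.increments[0]: expected keys x, y, z, wx, wy, wz, gripper
```

```bash
python3 -c "
from h import *
to([416,312,150])"
```

```text
t 0.2 pos [ 163.9 -524.6  230.6] rot [-9.0080e+01 -1.0000e-02 -1.6265e+02] F [-0.1  -0.66  0.44] open 85.4
total cm [-49.02   8.16 -72.32] rot [0.08 0.95 0.01] rows>= 21.0
```

All seven keys are needed in every row.

{"name": "apply_moves", "arguments": {"increments": [{"x": -3.1,"y": 0.3,"z": -2.4,"wx": 0,"wy": 1,"wz": 0,"gripper": 1},{"x": -3.1,"y": 0.3,"z": -2.4,"wx": 0,"wy": 0,"wz": 0,"gripper": 1},{"x": -3.1,"y": 0.3,"z": -2.4,"wx": 0,"wy": 0,"wz": 0,"gripper": 1},{"x": -3.1,"y": 0.3,"z": -2.4,"wx": 0,"wy": 0,"wz": 0,"gripper": 1},{"x": -3.1,"y": 0.3,"z": -2.4,"wx": 0,"wy": 0,"wz": 0,"gripper": 1},{"x": -3.1,"y": 0.3,"z": -2.4,"wx": 0,"wy": 0,"wz": 0,"gripper": 1},{"x": -3.1,"y": 0.3,"z": -2.4,"wx": 0,"wy": 0,"wz": 0,"gripper": 1},{"x": -3.1,"y": 0.3,"z": -2.4,"wx": 0,"wy": 0,"wz": 0,"gripper": 1}]}}

```text
t: 0.87
tcp_pos: [346.1, -271.8, 202.1]
tcp_rot: [-89.8, -0.5, -165.2]
contact_force: [1.2, -0.3, -0.4]
opening: -0.1
```

```bash
python3 -c "
from h import *
to([416,312,150])"
```

```text
t 0.87 pos [ 346.1 -271.8  202.1] rot [ -89.79   -0.46 -165.23] F [ 1.19 -0.32 -0.44] open -0.1
total cm [-21.69   4.83 -54.69] rot [-0.21 -1.63  0.46] rows>= 14.2
```

{"name": "apply_moves", "arguments": {"increments": [{"x": -2.2,"y": 0,"z": -3.3,"wx": 0,"wy": -1.6,"wz": 0.4,"gripper": 1},{"x": -2.0,"y": 0,"z": -3.5,"wx": 0,"wy": 0,"wz": 0,"gripper": 1},{"x": -1.8,"y": 0.2,"z": -3.5,"wx": 0,"wy": 0,"wz": 0,"gripper": 1},{"x": -1.5,"y": 0.2,"z": -3.6,"wx": 0,"wy": 0,"wz": 0,"gripper": 1},{"x": -1.4,"y": 0.3,"z": -3.6,"wx": 0,"wy": 0,"wz": 0,"gripper": 1},{"x": -1.4,"y": 0.3,"z": -3.6,"wx": 0,"wy": 0,"wz": 0,"gripper": 1},{"x": -1.4,"y": 0.3,"z": -3.6,"wx": 0,"wy": 0,"wz": 0,"gripper": 1},{"x": -1.4,"y": 0.3,"z": -3.6,"wx": 0,"wy": 0,"wz": 0,"gripper": 1}]}}

```text
t: 1.53
tcp_pos: [396.2, 50.8, 184.6]
tcp_rot: [-89.6, 0.3, -163.5]
contact_force: [0.8, -0.4, -0.6]
opening: 0.1
```

```bash
python3 -c "
from h import *
to([416,312,120])"
```

```text
t 1.53 pos [396.2  50.8 184.6] rot [ -89.55    0.34 -163.48] F [ 0.78 -0.39 -0.56] open 0.1
total cm [ -9.29   6.33 -24.53] rot [-0.45  0.12 -0.34] rows>= 6.5
```

{"name": "apply_moves", "arguments": {"increments": [{"x": -1.2,"y": 0.7,"z": -3.3,"wx": -0.4,"wy": 0,"wz": -0.3,"gripper": 1},{"x": -1.2,"y": 0.8,"z": -3.3,"wx": 0,"wy": 0,"wz": 0,"gripper": 1},{"x": -1.2,"y": 0.8,"z": -3.3,"wx": 0,"wy": 0,"wz": 0,"gripper": 1},{"x": -1.2,"y": 0.8,"z": -3.3,"wx": 0,"wy": 0,"wz": 0,"gripper": 1},{"x": -1.2,"y": 0.8,"z": -3.3,"wx": 0,"wy": 0,"wz": 0,"gripper": 1},{"x": -1.2,"y": 0.8,"z": -3.2,"wx": 0,"wy": 0,"wz": 0,"gripper": 1},{"x": -1.2,"y": 0.8,"z": -3.0,"wx": 0,"wy": 0,"wz": 0,"gripper": 1},{"x": -0.8,"y": 0.6,"z": -1.8,"wx": 0,"wy": 0,"wz": 0,"gripper": 1}]}}

```text
t: 2.2
tcp_pos: [413.5, 328.9, 122.1]
tcp_rot: [-90.0, 0.4, -163.3]
contact_force: [-0.2, 0.6, 0.5]
opening: 0.0
```

```bash
python3 -c "
from h import *
to(F-35*XI+[0,0,-10])"
```

```text
t 2.2 pos [413.5 328.9 122.1] rot [ -89.98    0.41 -163.3 ] F [-0.21  0.56  0.49] open 0.0
total cm [-0.15 10.21  1.71] rot [-0.02  0.3  -0.41] rows>= 2.5
```

{"name": "apply_moves", "arguments": {"increments": [{"x": 0,"y": 1.5,"z": 0.6,"wx": 0,"wy": 0.3,"wz": -0.4,"gripper": 1},{"x": 0,"y": 2.4,"z": 0.6,"wx": 0,"wy": 0,"wz": 0,"gripper": 1},{"x": 0,"y": 2.4,"z": 0.5,"wx": 0,"wy": 0,"wz": 0,"gripper": 1},{"x": 0,"y": 2.0,"z": 0,"wx": 0,"wy": 0,"wz": 0,"gripper": 1},{"x": 0,"y": 1.2,"z": 0,"wx": 0,"wy": 0,"wz": 0,"gripper": 1},{"x": 0,"y": 0.5,"z": 0,"wx": 0,"wy": 0,"wz": 0,"gripper": 1},{"x": 0,"y": 0,"z": 0,"wx": 0,"wy": 0,"wz": 0,"gripper": 1}]}}

```text
t: 2.78
tcp_pos: [415.9, 322.7, 16.0]
tcp_rot: [-90.4, -0.1, -162.9]
contact_force: [-0.4, -0.1, 0.1]
opening: -0.3
```

```bash
python3 -c "
from h import *
to(F-35*XI+[0,0,-10])
for n in ('top','side'):
    c=imaging.camera(n);im=c['color'][:,:,::-1]
    im=im[130:220,80:210] if n=='top' else im[195:305,195:325]
    cv2.imwrite(f'pics/{n}1.png',cv2.resize(im,None,fx=5,fy=5,interpolation=cv2.INTER_CUBIC))
"
```

```text
t 2.78 pos [415.9 322.7  16. ] rot [-9.0420e+01 -6.0000e-02 -1.6292e+02] F [-0.36 -0.11  0.09] open -0.3
total cm [-0.16 -0.41  1.05] rot [0.42 0.68 0.06] rows>= 0.3
```

View pics/side1.png

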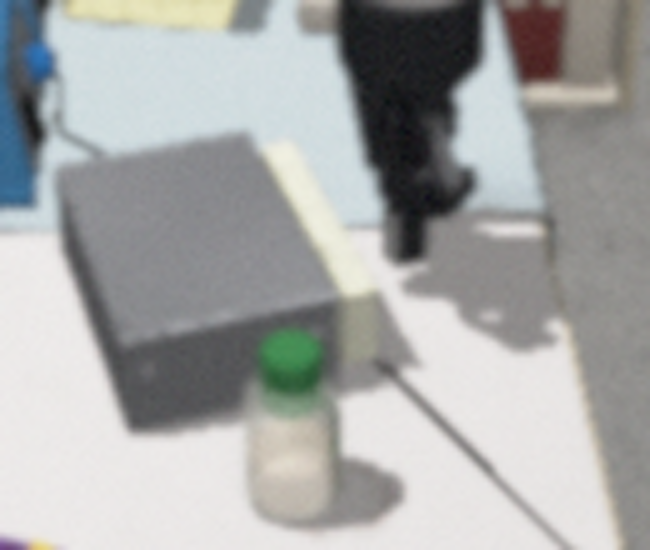

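View pics/top1.png

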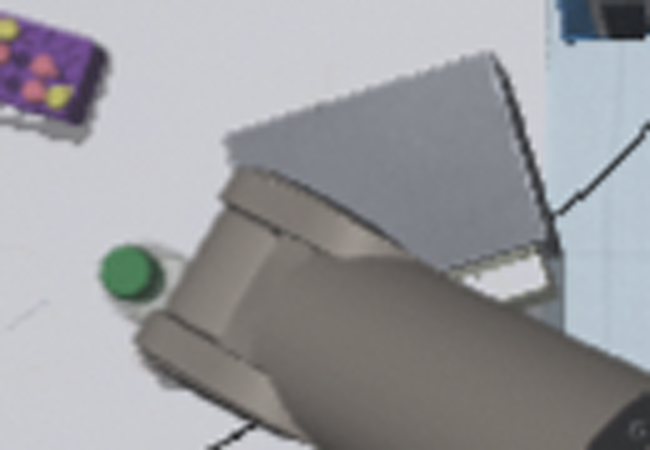

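{"name": "apply_moves", "arguments": {"increments": [{"x": -0.3,"y": -0.3,"z": 0.6,"wx": 0.4,"wy": 0.7,"wz": 0,"gripper": 1},{"x": -0.4,"y": -0.1,"z": 0.4,"wx": 0,"wy": 0,"wz": 0,"gripper": 1},{"x": -0.3,"y": 0,"z": 0.1,"wx": 0,"wy": 0,"wz": 0,"gripper": 1},{"x": -0.2,"y": 0,"z": 0,"wx": 0,"wy": 0,"wz": 0,"gripper": 1},{"x": -0.1,"y": 0,"z": 0,"wx": 0,"wy": 0,"wz": 0,"gripper": 1},{"x": -0.1,"y": 0,"z": 0,"wx": 0,"wy": 0,"wz": 0,"gripper": 1}]}}

```text
t: 3.38
tcp_pos: [439.2, 318.3, 27.2]
tcp_rot: [-90.2, 0.7, -163.8]
contact_force: [0.1, 0.3, 0.2]
opening: -0.0
```

```bash
cat >> h.py <<'E'
def press(f=None):
    o=arm.get_obs(); d=o["tcp_pos"]-F
    print("t",round(o["t"],2),"in",round(d@XI,2),"lat",round(d@YC,2),"z",round(o["tcp_pos"][2],1),"rot",o["tcp_rot"].round(2),"Fin",round(-o["contact_force"]@XI,2),o["contact_force"].round(2))
E
python3 -c "
from h import *
press()"
```

```text
t 3.38 in -15.67 lat -0.32 z 27.2 rot [ -90.18    0.69 -163.8 ] Fin -0.17 [0.08 0.33 0.16]
```

{"name": "apply_moves", "arguments": {"increments": [{"x": -0.1,"y": 0.1,"z": 0,"wx": 0,"wy": 0,"wz": -0.5,"gripper": 1},{"x": -0.1,"y": 0.1,"z": 0,"wx": 0,"wy": 0,"wz": 0,"gripper": 1}]}}

```text
t: 3.55
tcp_pos: [441.7, 319.3, 25.7]
tcp_rot: [-90.2, 0.2, -163.8]
contact_force: [0.7, 0.6, -0.5]
opening: 0.1
```

```bash
python3 -c "
from h import *
press()"
```

```text
t 3.55 in -12.91 lat -0.11 z 25.7 rot [ -90.21    0.22 -163.81] Fin -0.84 [ 0.7   0.61 -0.47]
```

{"name": "apply_moves", "arguments": {"increments": [{"x": -0.1,"y": 0,"z": 0,"wx": 0,"wy": 0,"wz": 0,"gripper": 1},{"x": -0.1,"y": 0,"z": 0,"wx": 0,"wy": 0,"wz": 0,"gripper": 1}]}}

```text
t: 3.72
tcp_pos: [443.5, 319.9, 25.2]
tcp_rot: [-90.2, 0.2, -163.8]
contact_force: [-0.3, 1.1, -0.4]
opening: -0.1
```

```bash
python3 -c "
from h import *
press()"
```

```text
t 3.72 in -11.02 lat 0.05 z 25.2 rot [-9.021e+01  1.600e-01 -1.638e+02] Fin -0.02 [-0.31  1.1  -0.38]
```

{"name": "apply_moves", "arguments": {"increments": [{"x": -0.1,"y": 0,"z": 0,"wx": 0,"wy": 0,"wz": 0,"gripper": 1},{"x": -0.1,"y": 0,"z": 0,"wx": 0,"wy": 0,"wz": 0,"gripper": 1}]}}

```text
t: 3.88
tcp_pos: [444.5, 320.4, 24.8]
tcp_rot: [-90.2, 0.0, -163.8]
contact_force: [-2.7, -0.8, 0.9]
opening: -0.0
```

```bash
python3 -c "
from h import *
press()"
```

```text
t 3.88 in -9.94 lat 0.16 z 24.8 rot [-9.0190e+01  3.0000e-02 -1.6376e+02] Fin 2.81 [-2.7  -0.76  0.94]
```

{"name": "apply_moves", "arguments": {"increments": [{"x": -0.1,"y": 0,"z": 0,"wx": 0,"wy": 0,"wz": 0,"gripper": 1}]}}

```text
t: 3.97
tcp_pos: [444.5, 320.4, 24.6]
tcp_rot: [-90.2, -0.1, -163.7]
contact_force: [-1.6, -1.3, 2.1]
opening: -0.4
```

{"name": "apply_moves", "arguments": {"increments": [{"x": -0.1,"y": 0,"z": 0,"wx": 0,"wy": 0,"wz": 0,"gripper": 1}]}}

```text
t: 4.05
tcp_pos: [444.5, 320.5, 24.4]
tcp_rot: [-90.1, -0.2, -163.7]
contact_force: [-2.5, -1.1, 2.3]
opening: -0.3
```

{"name": "apply_moves", "arguments": {"increments": [{"x": -0.1,"y": 0,"z": 0,"wx": 0,"wy": 0,"wz": 0,"gripper": 1}]}}

```text
t: 4.13
tcp_pos: [444.5, 320.5, 24.2]
tcp_rot: [-90.1, -0.3, -163.7]
contact_force: [-3.2, -1.1, 1.9]
opening: 0.1
```

```bash
python3 -c "
from h import *
press()"
```

```text
t 4.13 in -9.88 lat 0.31 z 24.2 rot [ -90.1    -0.31 -163.69] Fin 3.43 [-3.24 -1.14  1.86]
```

{"name": "apply_moves", "arguments": {"increments": [{"x": -0.2,"y": -0.03,"z": 0,"wx": 0,"wy": 0,"wz": 0.3,"gripper": 1}]}}

```text
t: 4.22
tcp_pos: [445.0, 320.7, 24.2]
tcp_rot: [-90.1, -0.2, -163.7]
contact_force: [-4.3, -1.9, 2.0]
opening: -0.2
```

{"name": "apply_moves", "arguments": {"increments": [{"x": -0.2,"y": -0.03,"z": 0,"wx": 0,"wy": 0,"wz": 0,"gripper": 1}]}}

```text
t: 4.3
tcp_pos: [445.4, 320.7, 24.2]
tcp_rot: [-90.0, -0.3, -163.6]
contact_force: [-4.5, -1.6, 3.3]
opening: -0.2
```

{"name": "apply_moves", "arguments": {"increments": [{"x": -0.2,"y": -0.03,"z": 0,"wx": 0,"wy": 0,"wz": 0,"gripper": 1}]}}

```text
t: 4.38
tcp_pos: [445.9, 320.9, 24.2]
tcp_rot: [-90.0, -0.5, -163.6]
contact_force: [-5.2, -2.0, 2.7]
opening: 0.0
```

```bash
python3 -c "
from h import *
press()"
```

```text
t 4.38 in -8.45 lat 0.29 z 24.2 rot [ -89.96   -0.49 -163.58] Fin 5.56 [-5.21 -2.01  2.75]
```

{"name": "apply_moves", "arguments": {"increments": [{"x": -0.25,"y": -0.03,"z": 0,"wx": 0,"wy": 0,"wz": 0.4,"gripper": 1},{"x": -0.25,"y": -0.03,"z": 0,"wx": 0,"wy": 0,"wz": 0.2,"gripper": 1}]}}

```text
t: 4.55
tcp_pos: [448.2, 321.5, 24.2]
tcp_rot: [-89.9, -0.2, -163.5]
contact_force: [-5.2, -2.1, 2.4]
opening: 0.1
```

{"name": "apply_moves", "arguments": {"increments": [{"x": -0.25,"y": -0.03,"z": 0,"wx": 0,"wy": 0,"wz": 0.2,"gripper": 1},{"x": -0.25,"y": -0.03,"z": 0,"wx": 0,"wy": 0,"wz": 0.2,"gripper": 1}]}}

```text
t: 4.72
tcp_pos: [450.4, 322.2, 24.1]
tcp_rot: [-89.8, -0.1, -163.5]
contact_force: [-4.8, -2.7, 2.8]
opening: -0.3
```

```bash
python3 -c "
from h import *
press()"
```

```text
t 4.72 in -3.8 lat 0.24 z 24.1 rot [-8.9790e+01 -8.0000e-02 -1.6346e+02] Fin 5.33 [-4.76 -2.69  2.84]
```

{"name": "apply_moves", "arguments": {"increments": [{"x": -0.23,"y": -0.03,"z": 0,"wx": 0,"wy": 0,"wz": 0.2,"gripper": 1}]}}

```text
t: 4.8
tcp_pos: [451.3, 322.5, 24.1]
tcp_rot: [-89.7, -0.0, -163.4]
contact_force: [-5.0, -1.6, 2.8]
opening: -0.1
```

{"name": "apply_moves", "arguments": {"increments": [{"x": -0.23,"y": -0.03,"z": 0,"wx": 0,"wy": 0,"wz": 0.2,"gripper": 1}]}}

```text
t: 4.88
tcp_pos: [452.3, 322.7, 24.1]
tcp_rot: [-89.7, 0.0, -163.4]
contact_force: [-4.7, -1.2, 2.1]
opening: 0.0
```

{"name": "apply_moves", "arguments": {"increments": [{"x": -0.23,"y": -0.03,"z": 0,"wx": 0,"wy": 0,"wz": 0.2,"gripper": 1}]}}

```text
t: 4.97
tcp_pos: [453.1, 322.9, 24.1]
tcp_rot: [-89.7, 0.1, -163.4]
contact_force: [-4.9, -2.0, 2.8]
opening: 0.1
```

{"name": "apply_moves", "arguments": {"increments": [{"x": -0.23,"y": -0.03,"z": 0,"wx": 0,"wy": 0,"wz": 0.2,"gripper": 1}]}}

```text
t: 5.05
tcp_pos: [453.9, 323.2, 24.1]
tcp_rot: [-89.6, 0.1, -163.4]
contact_force: [-5.0, -1.8, 2.3]
opening: -0.2
```

```bash
python3 -c "
from h import *
press()"
```

```text
t 5.05 in -0.14 lat 0.23 z 24.1 rot [-8.9620e+01  1.0000e-01 -1.6335e+02] Fin 5.28 [-4.97 -1.83  2.3 ]
```

{"name": "apply_moves", "arguments": {"increments": [{"x": -0.24,"y": -0.03,"z": 0,"wx": 0,"wy": 0,"wz": 0.1,"gripper": 1}]}}

```text
t: 5.13
tcp_pos: [454.8, 323.4, 24.1]
tcp_rot: [-89.6, 0.0, -163.3]
contact_force: [-4.9, -1.7, 2.5]
opening: -0.0
```

{"name": "apply_moves", "arguments": {"increments": [{"x": -0.24,"y": -0.03,"z": 0,"wx": 0,"wy": 0,"wz": 0.1,"gripper": 1}]}}

```text
t: 5.22
tcp_pos: [455.7, 323.7, 24.1]
tcp_rot: [-89.5, -0.0, -163.3]
contact_force: [-4.7, -2.2, 3.5]
opening: -0.1
```

{"name": "apply_moves", "arguments": {"increments": [{"x": -0.24,"y": -0.03,"z": 0,"wx": 0,"wy": 0,"wz": 0.1,"gripper": 1}]}}

```text
t: 5.3
tcp_pos: [456.8, 324.0, 24.1]
tcp_rot: [-89.5, -0.1, -163.3]
contact_force: [-4.7, -1.1, 2.0]
opening: -0.1
```

{"name": "apply_moves", "arguments": {"increments": [{"x": -0.24,"y": -0.03,"z": 0,"wx": 0,"wy": 0,"wz": 0.1,"gripper": 1}]}}

```text
t: 5.38
tcp_pos: [457.8, 324.3, 24.1]
tcp_rot: [-89.4, -0.1, -163.2]
contact_force: [-5.3, -1.9, 3.6]
opening: -0.1
```

```bash
python3 -c "
from h import *
press()"
```

```text
t 5.38 in 3.92 lat 0.15 z 24.1 rot [-8.9440e+01 -1.3000e-01 -1.6325e+02] Fin 5.61 [-5.3  -1.85  3.59]
```

Now 14 mm deep; continuing.

{"name": "apply_moves", "arguments": {"increments": [{"x": -0.24,"y": -0.03,"z": 0,"wx": 0,"wy": 0,"wz": 0.2,"gripper": 1}]}}

```text
t: 5.47
tcp_pos: [458.4, 324.4, 24.0]
tcp_rot: [-89.4, -0.1, -163.2]
contact_force: [-7.0, -2.9, 5.8]
opening: 0.1
```

{"name": "apply_moves", "arguments": {"increments": [{"x": -0.24,"y": -0.03,"z": 0,"wx": 0,"wy": 0,"wz": 0.1,"gripper": 1}]}}

```text
t: 5.55
tcp_pos: [458.6, 324.4, 24.0]
tcp_rot: [-89.3, -0.3, -163.2]
contact_force: [-7.8, -3.2, 5.0]
opening: 0.0
```

{"name": "apply_moves", "arguments": {"increments": [{"x": -0.24,"y": -0.03,"z": 0,"wx": 0,"wy": 0,"wz": 0.1,"gripper": 1}]}}

```text
t: 5.63
tcp_pos: [458.5, 324.4, 24.1]
tcp_rot: [-89.2, -0.5, -163.2]
contact_force: [-7.2, -3.2, 5.2]
opening: -0.2
```

```bash
python3 -c "
from h import *
press()"
```

```text
t 5.63 in 4.64 lat 0.06 z 24.1 rot [ -89.24   -0.47 -163.16] Fin 7.82 [-7.2  -3.23  5.19]
```

{"name": "apply_moves", "arguments": {"increments": [{"x": -0.3,"y": 0,"z": 0,"wx": 0,"wy": 0,"wz": 0.3,"gripper": 1}]}}

```text
t: 5.72
tcp_pos: [458.7, 324.4, 23.8]
tcp_rot: [-89.1, -0.5, -163.1]
contact_force: [-8.1, -3.8, 5.7]
opening: -0.4
```

{"name": "apply_moves", "arguments": {"increments": [{"x": -0.3,"y": 0,"z": 0,"wx": 0,"wy": 0,"wz": 0.1,"gripper": 1}]}}

```text
t: 5.8
tcp_pos: [458.6, 324.4, 23.5]
tcp_rot: [-89.1, -0.7, -163.1]
contact_force: [-8.3, -3.3, 7.0]
opening: -0.1
```

```bash
python3 -c "
from h import *
press()"
```

```text
t 5.8 in 4.71 lat 0.08 z 23.5 rot [ -89.05   -0.72 -163.07] Fin 8.91 [-8.32 -3.3   6.98]
```

{"name": "apply_moves", "arguments": {"increments": [{"x": 0.5,"y": -0.1,"z": 0,"wx": 0,"wy": 0,"wz": 0.5,"gripper": 1},{"x": 1.2,"y": 0,"z": 0,"wx": -0.5,"wy": -0.5,"wz": 0,"gripper": 1},{"x": 1.5,"y": 0,"z": 0,"wx": 0,"wy": 0,"wz": 0,"gripper": 1},{"x": 1.5,"y": 0,"z": 0,"wx": 0,"wy": 0,"wz": 0,"gripper": 1},{"x": 1.5,"y": 0,"z": 0,"wx": 0,"wy": 0,"wz": 0,"gripper": 1},{"x": 1.5,"y": 0,"z": 0,"wx": 0,"wy": 0,"wz": 0,"gripper": 1},{"x": 1.5,"y": 0,"z": 0,"wx": 0,"wy": 0,"wz": 0,"gripper": 1},{"x": 1.5,"y": 0,"z": 0,"wx": 0,"wy": 0,"wz": 0,"gripper": 1}]}}

```text
t: 6.47
tcp_pos: [365.6, 296.8, 25.8]
tcp_rot: [-90.1, 1.4, -162.8]
contact_force: [0.2, 0.2, -0.5]
opening: 0.1
```

```bash
python3 -c "
from h import *
press()
for n in ('side',):
    c=imaging.camera(n);im=c['color'][:,:,::-1]
    im=im[195:305,195:325]
    cv2.imwrite(f'pics/{n}2.png',cv2.resize(im,None,fx=5,fy=5,interpolation=cv2.INTER_CUBIC))
"
```

```text
t 6.47 in -92.31 lat -0.11 z 25.8 rot [ -90.11    1.44 -162.79] Fin -0.27 [ 0.22  0.21 -0.51]
```

View pics/side2.png

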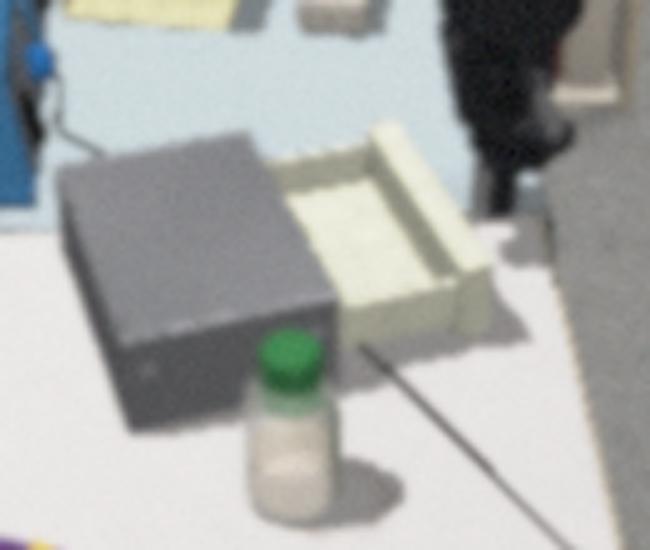

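{"name": "apply_moves", "arguments": {"increments": [{"x": 0.3,"y": -2.0,"z": 0,"wx": 0,"wy": 0,"wz": -1.2,"gripper": 1},{"x": 0.1,"y": -3.0,"z": 0,"wx": 0,"wy": -0.5,"wz": 0,"gripper": 1},{"x": 0,"y": -3.0,"z": 1,"wx": 0,"wy": 0,"wz": 0,"gripper": 0.5},{"x": 0,"y": -2.0,"z": 3,"wx": 0,"wy": 0,"wz": 0,"gripper": 0},{"x": 0,"y": 0,"z": 3.8,"wx": 0,"wy": 0,"wz": 0,"gripper": -0.5},{"x": 0,"y": 0,"z": 3.8,"wx": 0,"wy": 0,"wz": 0,"gripper": -0.5},{"x": 0,"y": 0,"z": 3.8,"wx": 0,"wy": 0,"wz": 0,"gripper": -0.5},{"x": 0,"y": 0,"z": 3.8,"wx": 0,"wy": 0,"wz": 0,"gripper": -0.5}]}}

```text
t: 7.18
tcp_pos: [430.5, 120.1, 135.9]
tcp_rot: [-90.3, 2.1, -160.6]
contact_force: [0.8, 0.1, -0.4]
opening: 64.0
```

```bash
python3 -c "
from h import *
to([468,-107,60])"
```

```text
t 7.18 pos [430.5 120.1 135.9] rot [ -90.29    2.09 -160.6 ] F [ 0.82  0.05 -0.44] open 64.0
total cm [ 4.28  7.32 22.7 ] rot [ 0.35  3.   -2.08] rows>= 5.8
```

{"name": "apply_moves", "arguments": {"increments": [{"x": 0.7,"y": 0,"z": 3.5,"wx": 0.3,"wy": 3,"wz": -2,"gripper": -0.5},{"x": 0.7,"y": 0.2,"z": 3.5,"wx": 0,"wy": 0,"wz": 0,"gripper": -0.5},{"x": 0.7,"y": 0.8,"z": 3.5,"wx": 0,"wy": 0,"wz": 0,"gripper": -0.5},{"x": 0.6,"y": 0.8,"z": 3.5,"wx": 0,"wy": 0,"wz": 0,"gripper": -0.5},{"x": 0.6,"y": 1.0,"z": 3.2,"wx": 0,"wy": 0,"wz": 0,"gripper": -0.5},{"x": 0.4,"y": 1.0,"z": 2.5,"wx": 0,"wy": 0,"wz": 0,"gripper": -0.5},{"x": 0.2,"y": 0.5,"z": 1,"wx": 0,"wy": 0,"wz": 0,"gripper": -0.5},{"x": 0,"y": 0,"z": 0,"wx": 0,"wy": 0,"wz": 0,"gripper": -0.5}]}}

```text
t: 7.85
tcp_pos: [472.1, -117.6, 99.0]
tcp_rot: [-88.7, 2.1, -164.8]
contact_force: [0.3, 1.0, -0.6]
opening: 64.1
```

```bash
python3 -c "
from h import *
to([468,-107,4])
np.set_printoptions(precision=1,suppress=True)
for n in ('top','side'):
    c=imaging.camera(n);im=c['color'][:,:,::-1].copy(); cv2.imwrite(f'pics/{n}3raw.png',im)
    im=im[130:220,80:210] if n=='top' else im[155:265,195:325]
    cv2.imwrite(f'pics/{n}3.png',cv2.resize(im,None,fx=6,fy=6 if n=='top' else 5,interpolation=cv2.INTER_CUBIC))
    if n=='top': cv2.imwrite('pics/top3b.png',cv2.resize(c['color'][150:220,255:355,::-1],None,fx=8,fy=8,interpolation=cv2.INTER_CUBIC))
"
```

```text
t 7.85 pos [ 472.1 -117.6   99. ] rot [ -88.66    2.06 -164.82] F [ 0.31  1.04 -0.6 ] open 64.1
total cm [ 0.46  9.46 -1.35] rot [-1.36 -1.24 -2.05] rows>= 2.3
```

View pics/side3.png

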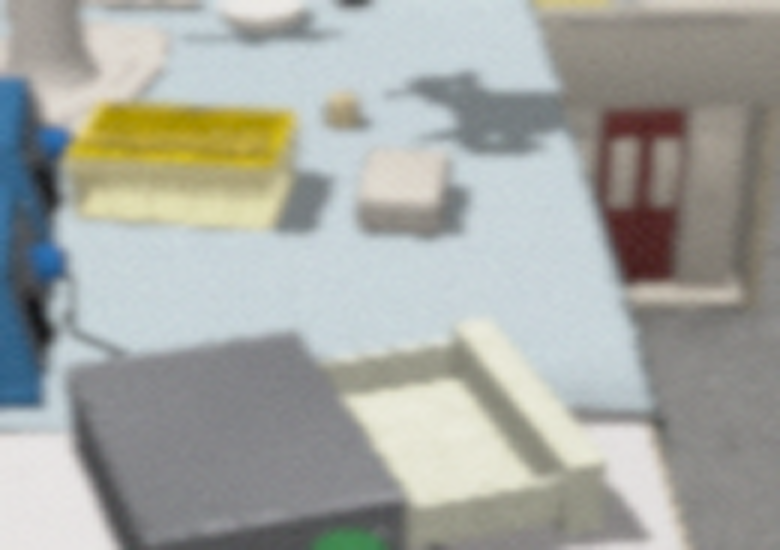

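View pics/top3.png

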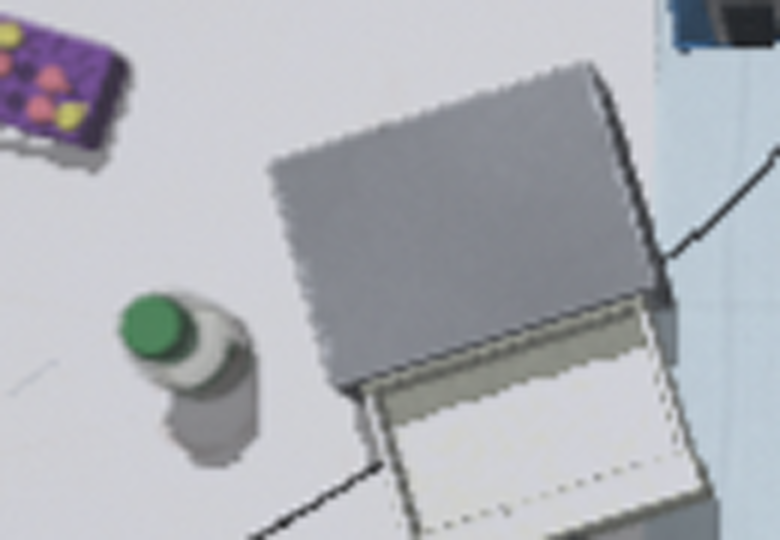

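View pics/top3b.png

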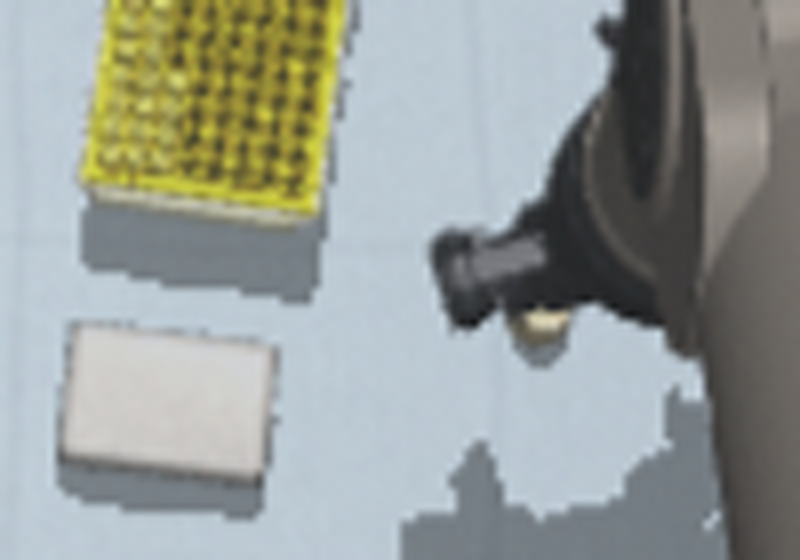

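{"name": "apply_moves", "arguments": {"increments": [{"x": 0.3,"y": 1.0,"z": -0.8,"wx": -1.3,"wy": -1.2,"wz": -2,"gripper": -0.5},{"x": 0.2,"y": 1.8,"z": -0.4,"wx": 0,"wy": 0,"wz": 0,"gripper": -0.5},{"x": 0,"y": 1.8,"z": 0,"wx": 0,"wy": 0,"wz": 0,"gripper": -0.5},{"x": 0,"y": 1.3,"z": 0,"wx": 0,"wy": 0,"wz": 0,"gripper": -0.5},{"x": 0,"y": 0.5,"z": 0,"wx": 0,"wy": 0,"wz": 0,"gripper": -0.5},{"x": 0,"y": 0,"z": 0,"wx": 0,"wy": 0,"wz": 0,"gripper": -0.5}]}}

```text
t: 8.45
tcp_pos: [471.8, -86.4, 39.8]
tcp_rot: [-90.1, 0.9, -161.9]
contact_force: [-0.8, -0.5, 0.7]
opening: 64.3
```

```bash
python3 -c "
from h import *
to([468,-107,4])"
```

```text
t 8.45 pos [471.8 -86.4  39.8] rot [ -90.06    0.94 -161.89] F [-0.76 -0.55  0.7 ] open 64.3
total cm [1.06 3.56 1.85] rot [ 0.07  1.71 -0.94] rows>= 1.0
```

{"name": "apply_moves", "arguments": {"increments": [{"x": 0.5,"y": 0,"z": 0.9,"wx": 0,"wy": 0.8,"wz": -0.4,"gripper": -0.5},{"x": 0.2,"y": 0,"z": 0.3,"wx": 0,"wy": 0,"wz": 0,"gripper": -0.5},{"x": 0,"y": 0,"z": 0,"wx": 0,"wy": 0,"wz": 0,"gripper": -0.5},{"x": 0,"y": 0,"z": 0,"wx": 0,"wy": 0,"wz": 0,"gripper": -0.5}]}}

```text
t: 8.78
tcp_pos: [471.3, -97.7, 43.0]
tcp_rot: [-90.0, 0.8, -162.4]
contact_force: [-0.7, 0.4, 0.1]
opening: 64.1
```

```bash
python3 -c "
from h import *
to([468,-107,4])"
```

```text
t 8.78 pos [471.3 -97.7  43. ] rot [ -89.96    0.81 -162.39] F [-0.65  0.43  0.11] open 64.1
total cm [0.65 3.89 0.78] rot [-0.04  1.21 -0.81] rows>= 1.0
```

{"name": "apply_moves", "arguments": {"increments": [{"x": 0.3,"y": 0.5,"z": 0.4,"wx": 0,"wy": 0.8,"wz": -0.6,"gripper": -0.5},{"x": 0.2,"y": 0.8,"z": 0.3,"wx": 0,"wy": 0,"wz": 0,"gripper": -0.5},{"x": 0.1,"y": 0.8,"z": 0.1,"wx": 0,"wy": 0,"wz": 0,"gripper": -0.5},{"x": 0,"y": 0.4,"z": 0,"wx": 0,"wy": 0,"wz": 0,"gripper": -0.5},{"x": 0,"y": 0.1,"z": 0,"wx": 0,"wy": 0,"wz": 0,"gripper": -0.5},{"x": 0,"y": 0,"z": 0,"wx": 0,"wy": 0,"wz": 0,"gripper": -0.5}]}}

```text
t: 9.28
tcp_pos: [468.3, -109.9, 15.0]
tcp_rot: [-89.9, 0.2, -163.5]
contact_force: [-0.5, -0.6, -0.2]
opening: 64.1
```

```bash
python3 -c "
from h import *
to([468,-107,4])"
```

```text
t 9.28 pos [ 468.3 -109.9   15. ] rot [ -89.87    0.23 -163.47] F [-0.54 -0.64 -0.21] open 64.1
total cm [-0.05  1.1  -0.29] rot [-0.13  0.13 -0.23] rows>= 0.3
```

{"name": "apply_moves", "arguments": {"increments": [{"x": 0,"y": 0.4,"z": -0.1,"wx": 0,"wy": 0,"wz": 0,"gripper": -0.5},{"x": 0,"y": 0.3,"z": 0,"wx": 0,"wy": 0,"wz": 0,"gripper": -0.5},{"x": 0,"y": 0.1,"z": 0,"wx": 0,"wy": 0,"wz": 0,"gripper": -0.5},{"x": 0,"y": 0,"z": 0,"wx": 0,"wy": 0,"wz": 0,"gripper": -0.5}]}}

```text
t: 9.62
tcp_pos: [467.8, -108.2, 5.8]
tcp_rot: [-89.9, 0.2, -163.4]
contact_force: [0.0, -0.0, -0.6]
opening: 64.0
```

```bash
python3 -c "
from h import *
to([468,-107,4])
c=imaging.camera('side');cv2.imwrite('pics/side4.png',cv2.resize(c['color'][150:200,220:300,::-1],None,fx=9,fy=9,interpolation=cv2.INTER_CUBIC))
c=imaging.camera('top');cv2.imwrite('pics/top4.png',cv2.resize(c['color'][150:220,285:365,::-1],None,fx=8,fy=8,interpolation=cv2.INTER_CUBIC))"
```

```text
t 9.62 pos [ 467.8 -108.2    5.8] rot [ -89.92    0.2  -163.43] F [ 0.04 -0.02 -0.58] open 64.0
total cm [-0.05  0.18 -0.11] rot [-0.07  0.17 -0.2 ] rows>= 0.1
```

View pics/side4.png

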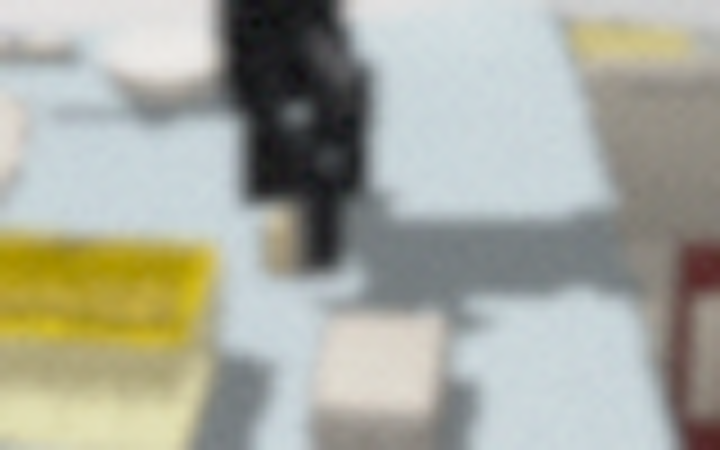

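View pics/top4.png

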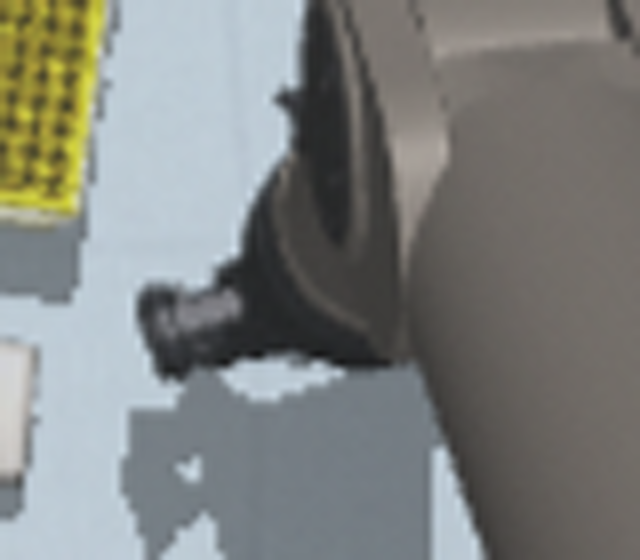

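{"name": "apply_moves", "arguments": {"increments": [{"x": 0,"y": 0.1,"z": 0,"wx": 0,"wy": 0,"wz": 0,"gripper": 0.2},{"x": 0,"y": 0,"z": 0,"wx": 0,"wy": 0,"wz": 0,"gripper": 1},{"x": 0,"y": 0,"z": 0,"wx": 0,"wy": 0,"wz": 0,"gripper": 1},{"x": 0,"y": 0,"z": 0,"wx": 0,"wy": 0,"wz": 0,"gripper": 1},{"x": 0,"y": 0,"z": 0,"wx": 0,"wy": 0,"wz": 0,"gripper": 1},{"x": 0,"y": 0,"z": 0,"wx": 0,"wy": 0,"wz": 0,"gripper": 1}], "squeeze": 30}}

```text
t: 10.22
tcp_pos: [469.0, -108.5, 6.0]
tcp_rot: [-89.8, 0.3, -163.4]
contact_force: [0.0, 0.7, -0.4]
opening: 19.3
```

```bash
python3 -c "
from h import *
to([468,-107,130])"
```

```text
t 10.22 pos [ 469.  -108.5    6. ] rot [ -89.83    0.33 -163.42] F [ 0.01  0.7  -0.44] open 19.3
total cm [-1.00e-02 -1.24e+01 -1.30e-01] rot [-0.17  0.17 -0.33] rows>= 3.0
```

{"name": "apply_moves", "arguments": {"increments": [{"x": 0,"y": -1,"z": 0,"wx": 0,"wy": 0,"wz": 0,"gripper": 1},{"x": 0,"y": -2,"z": 0,"wx": 0,"wy": 0,"wz": 0,"gripper": 1},{"x": 0,"y": -2.5,"z": 0,"wx": 0,"wy": 0,"wz": 0,"gripper": 1},{"x": 0,"y": -2.5,"z": 0,"wx": 0,"wy": 0,"wz": 0,"gripper": 1},{"x": 0,"y": -2,"z": 0,"wx": 0,"wy": 0,"wz": 0,"gripper": 1},{"x": 0,"y": -0.5,"z": 0,"wx": 0,"wy": 0,"wz": 0,"gripper": 1}]}}

```text
t: 10.72
tcp_pos: [465.7, -107.3, 115.5]
tcp_rot: [-90.1, 0.0, -163.3]
contact_force: [0.4, -0.2, -0.1]
opening: 19.5
```

```bash
python3 -c "
from h import *
to(F-15*XI+[0,0,100])
c=imaging.camera('side');cv2.imwrite('pics/side5.png',cv2.resize(c['color'][100:200,220:300,::-1],None,fx=6,fy=6,interpolation=cv2.INTER_CUBIC))"
```

```text
t 10.72 pos [ 465.7 -107.3  115.5] rot [-9.0070e+01  1.0000e-02 -1.6334e+02] F [ 0.37 -0.18 -0.14] open 19.5
total cm [ -9.73  -1.39 -41.56] rot [ 0.07  0.26 -0.01] rows>= 10.2
```

View pics/side5.png

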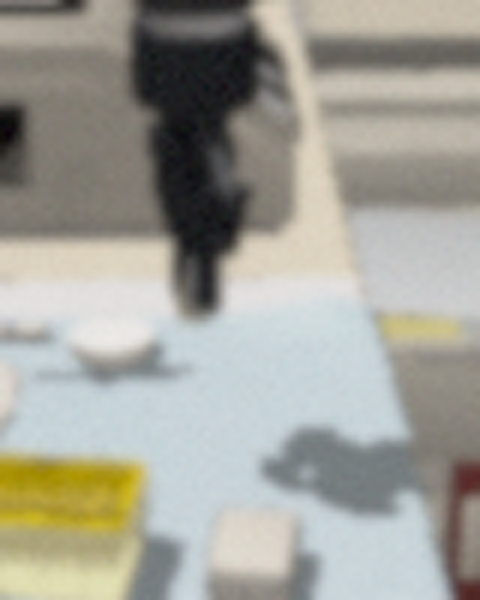

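The bung is off the bench and held between the fingers. I'll carry it to the drawer.

{"name": "apply_moves", "arguments": {"increments": [{"x": -0.5,"y": -1.0,"z": -2.5,"wx": 0,"wy": 0,"wz": 0,"gripper": 1},{"x": -0.6,"y": -0.5,"z": -3.4,"wx": 0,"wy": 0,"wz": 0,"gripper": 1},{"x": -0.6,"y": 0,"z": -3.5,"wx": 0,"wy": 0,"wz": 0,"gripper": 1},{"x": -0.6,"y": 0,"z": -3.5,"wx": 0,"wy": 0,"wz": 0,"gripper": 1},{"x": -0.8,"y": 0,"z": -3.5,"wx": 0,"wy": 0,"wz": 0,"gripper": 1},{"x": -0.8,"y": 0,"z": -3.5,"wx": 0,"wy": 0,"wz": 0,"gripper": 1},{"x": -0.8,"y": 0,"z": -3.5,"wx": 0,"wy": 0,"wz": 0,"gripper": 1},{"x": -0.8,"y": 0,"z": -3.5,"wx": 0,"wy": 0,"wz": 0,"gripper": 1}]}}

```text
t: 11.43
tcp_pos: [440.8, 162.0, 124.2]
tcp_rot: [-89.7, -0.5, -164.9]
contact_force: [1.1, -0.8, -0.4]
opening: 19.8
```

```bash
python3 -c "
from h import *
to(F-15*XI+[0,0,90])"
```

```text
t 11.43 pos [440.8 162.  124.2] rot [ -89.65   -0.47 -164.9 ] F [ 1.11 -0.81 -0.36] open 19.8
total cm [ -3.98   0.3  -15.16] rot [-0.34 -1.29  0.48] rows>= 3.8
```

{"name": "apply_moves", "arguments": {"increments": [{"x": -0.9,"y": 0,"z": -3.2,"wx": 0,"wy": -1.2,"wz": 0.4,"gripper": 1},{"x": -0.8,"y": 0,"z": -3.0,"wx": 0,"wy": 0,"wz": 0,"gripper": 1},{"x": -0.7,"y": 0,"z": -2.5,"wx": 0,"wy": 0,"wz": 0,"gripper": 1},{"x": -0.4,"y": 0,"z": -1.5,"wx": 0,"wy": 0,"wz": 0,"gripper": 1},{"x": -0.2,"y": 0,"z": -0.5,"wx": 0,"wy": 0,"wz": 0,"gripper": 1},{"x": 0,"y": 0,"z": 0,"wx": 0,"wy": 0,"wz": 0,"gripper": 1},{"x": 0,"y": 0,"z": 0,"wx": 0,"wy": 0,"wz": 0,"gripper": 1}]}}

```text
t: 12.02
tcp_pos: [430.2, 286.7, 116.2]
tcp_rot: [-90.0, -0.8, -162.6]
contact_force: [1.0, -0.8, -0.9]
opening: 19.7
```

```bash
python3 -c "
from h import *
to(F-15*XI+[0,0,40])
c=imaging.camera('side');im=c['color'][170:290,195:325,::-1];cv2.imwrite('pics/side6.png',cv2.resize(im,None,fx=5,fy=5,interpolation=cv2.INTER_CUBIC))
np.set_printoptions(precision=1,suppress=True)
S=c
im=cv2.imread('pics/top3raw.png');T=imaging.camera('top')
cv2.imwrite('pics/top3d.png',cv2.resize(im[165:245,120:220],None,fx=7,fy=7,interpolation=cv2.INTER_CUBIC))
"
```

```text
t 12.02 pos [430.2 286.7 116.2] rot [ -89.97   -0.77 -162.62] F [ 1.03 -0.84 -0.9 ] open 19.7
total cm [-1.93  4.59 -2.78] rot [-0.03  0.98  0.77] rows>= 1.4
```

View pics/side6.png

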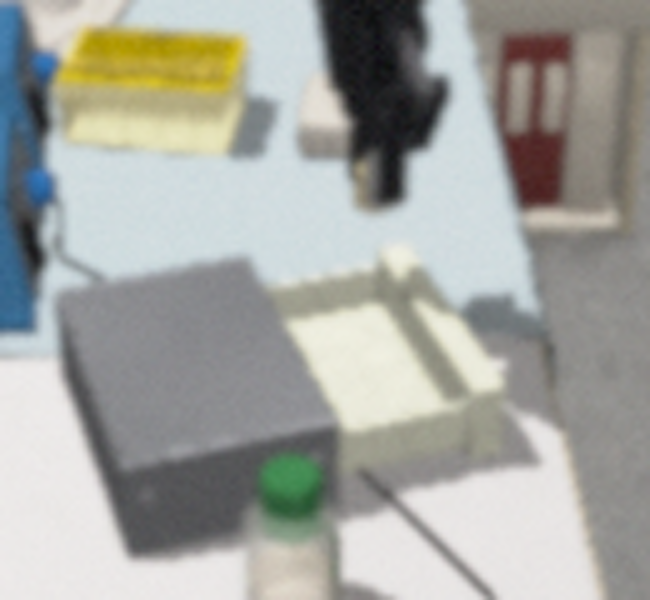

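View pics/top3d.png

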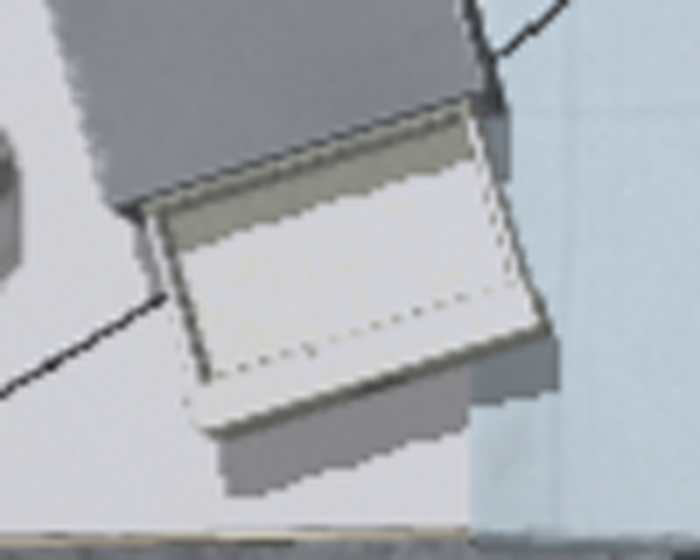

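The side view shows the bung held at (370,185), just under the fingertips. The drawer in the top crop is fully out, with its outer front edge running (215,436) to (550,330). Next I measure the open drawer.

```bash
python3 - <<'E'
from h import *
np.set_printoptions(precision=1,suppress=True)
T=imaging.camera('top');S=imaging.camera('side')
f=lambda u,v:(120+u/7-.43,165+v/7-.43)
s=lambda u,v:(195+u/5-.4,170+v/5-.4)
L=plane(T,f(215,434),53);Rr=plane(T,f(550,330),53);print("outer",L,Rr,(L+Rr)/2-[0,0,23], "pred",F-70*XI, np.degrees(np.arctan2(*( (L-Rr)[[0,1]]*[-1,1]))))
for p in [(207,378),(515,288)]: print("front inner top",plane(T,f(*p),53))
for p in [(168,212),(466,115)]: print("rear inner top",plane(T,f(*p),44))
# heights: front outer top-left corner in both views
print("outer L",*tri(T,f(215,434),S,s(503,385)))
to(F-15*XI+[0,0,40])
E
```

```text
outer [369.2 363.6  53. ] [406.3 235.1  53. ] [387.8 299.4  30. ] pred [386.9 303.2  30. ] 16.107393404044032
front inner top [390.8 367.   53. ]
front inner top [422.8 248.5  53. ]
rear inner top [456.7 385.   44. ]
rear inner top [492.3 268.7  44. ]
outer L [368.9 364.9  48.1] 1.3544345782346654
t 12.22 pos [431.4 285.5 116.8] rot [ -89.9   -0.7 -162.8] F [ 0.1 -0.4 -0.3] open 19.7
total cm [-1.8  4.7 -2.9] rot [-0.1  0.8  0.7] rows>= 1.4
```

{"name": "apply_moves", "arguments": {"increments": [{"x": -0.9,"y": 0.5,"z": -1.6,"wx": 0,"wy": 0.8,"wz": 0.5,"gripper": 1},{"x": -0.4,"y": 1.0,"z": -0.6,"wx": 0,"wy": 0,"wz": 0,"gripper": 1},{"x": 0,"y": 1.0,"z": 0,"wx": 0,"wy": 0,"wz": 0,"gripper": 1},{"x": 0,"y": 0.5,"z": 0,"wx": 0,"wy": 0,"wz": 0,"gripper": 1},{"x": 0,"y": 0,"z": 0,"wx": 0,"wy": 0,"wz": 0,"gripper": 1}]}}

```text
t: 12.63
tcp_pos: [440.6, 304.0, 84.4]
tcp_rot: [-89.6, -0.2, -164.1]
contact_force: [-0.1, 0.6, -0.9]
opening: 19.7
```

```bash
python3 -c "
from h import *
to([440.5,317,28])"
```

```text
t 12.63 pos [440.6 304.   84.4] rot [-8.9630e+01 -1.5000e-01 -1.6415e+02] F [-0.08  0.64 -0.93] open 19.7
total cm [-0.36  5.63 -1.29] rot [-0.37 -0.55  0.16] rows>= 1.4
```

{"name": "apply_moves", "arguments": {"increments": [{"x": -0.2,"y": 0.5,"z": -0.7,"wx": 0,"wy": -0.5,"wz": 0,"gripper": 1},{"x": -0.1,"y": 1.0,"z": -0.4,"wx": 0,"wy": 0,"wz": 0,"gripper": 1},{"x": 0,"y": 1.2,"z": -0.1,"wx": 0,"wy": 0,"wz": 0,"gripper": 1},{"x": 0,"y": 0.8,"z": 0,"wx": 0,"wy": 0,"wz": 0,"gripper": 1},{"x": 0,"y": 0.3,"z": 0,"wx": 0,"wy": 0,"wz": 0,"gripper": 1},{"x": 0,"y": 0,"z": 0,"wx": 0,"wy": 0,"wz": 0,"gripper": 1}]}}

```text
t: 13.13
tcp_pos: [439.5, 314.5, 41.0]
tcp_rot: [-89.5, -0.3, -163.7]
contact_force: [0.4, -0.1, 0.3]
opening: 19.5
```

```bash
python3 -c "
from h import *
to([440.5,317,28])"
```

```text
t 13.13 pos [439.5 314.5  41. ] rot [ -89.5    -0.34 -163.68] F [ 0.36 -0.1   0.31] open 19.5
total cm [-0.17  1.3  -0.22] rot [-0.5  -0.08  0.34] rows>= 0.3
```

{"name": "apply_moves", "arguments": {"increments": [{"x": 0,"y": 0.4,"z": -0.1,"wx": 0,"wy": 0,"wz": 0.3,"gripper": 1},{"x": 0,"y": 0.4,"z": 0,"wx": 0,"wy": 0,"wz": 0,"gripper": 1},{"x": 0,"y": 0.1,"z": 0,"wx": 0,"wy": 0,"wz": 0,"gripper": 1},{"x": 0,"y": 0,"z": 0,"wx": 0,"wy": 0,"wz": 0,"gripper": 1}]}}

```text
t: 13.47
tcp_pos: [439.2, 315.5, 31.1]
tcp_rot: [-89.5, -0.0, -163.7]
contact_force: [0.3, 0.2, -0.4]
opening: 19.6
```

```bash
python3 -c "
from h import *
to([440.5,317,27])
c=imaging.camera('side');im=c['color'][170:290,195:325,::-1];cv2.imwrite('pics/side7.png',cv2.resize(im,None,fx=5,fy=5,interpolation=cv2.INTER_CUBIC))"
```

```text
t 13.47 pos [439.2 315.5  31.1] rot [-8.9500e+01 -1.0000e-02 -1.6367e+02] F [ 0.31  0.16 -0.39] open 19.6
total cm [-0.17  0.41 -0.12] rot [-0.5  -0.07  0.01] rows>= 0.1
```

View pics/side7.png

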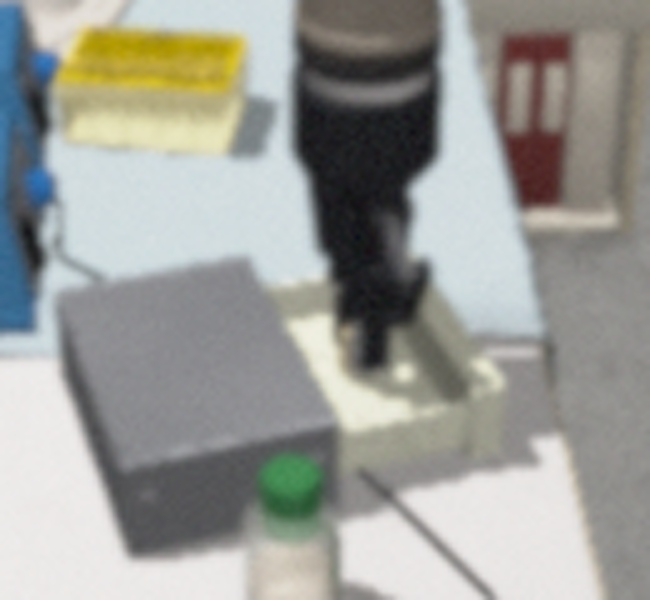

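{"name": "apply_moves", "arguments": {"increments": [{"x": 0,"y": 0.2,"z": 0,"wx": -0.4,"wy": 0,"wz": 0,"gripper": 1},{"x": 0,"y": 0.1,"z": 0,"wx": 0,"wy": 0,"wz": 0,"gripper": 1},{"x": 0,"y": 0.05,"z": 0,"wx": 0,"wy": 0,"wz": 0,"gripper": 1}]}}

```text
t: 13.77
tcp_pos: [440.1, 315.9, 28.4]
tcp_rot: [-90.0, 0.1, -163.7]
contact_force: [0.1, 0.7, -0.9]
opening: 19.3
```

```bash
python3 -c "
from h import *
to([440.5,317,26])"
```

```text
t 13.77 pos [440.1 315.9  28.4] rot [-8.9960e+01  1.2000e-01 -1.6369e+02] F [ 0.12  0.72 -0.94] open 19.3
total cm [-0.07  0.24 -0.1 ] rot [-0.04 -0.09 -0.12] rows>= 0.1
```

{"name": "apply_moves", "arguments": {"increments": [{"x": 0,"y": 0.15,"z": 0,"wx": 0,"wy": 0,"wz": 0,"gripper": 1},{"x": 0,"y": 0.1,"z": 0,"wx": 0,"wy": 0,"wz": 0,"gripper": 1}]}}

```text
t: 13.93
tcp_pos: [440.6, 315.8, 26.1]
tcp_rot: [-90.0, 0.2, -163.7]
contact_force: [0.0, 0.2, 0.4]
opening: 19.8
```

```bash
python3 -c "
from h import *
to([440.5,317,26])"
```

```text
t 13.93 pos [440.6 315.8  26.1] rot [ -89.97    0.17 -163.72] F [0.02 0.17 0.39] open 19.8
total cm [-0.03  0.01 -0.11] rot [-0.03 -0.12 -0.17] rows>= 0.0
```

{"name": "apply_moves", "arguments": {"increments": [{"x": 0,"y": 0.1,"z": 0,"wx": 0,"wy": 0,"wz": 0,"gripper": 1}]}}

```text
t: 14.02
tcp_pos: [440.7, 315.9, 25.6]
tcp_rot: [-90.0, 0.2, -163.7]
contact_force: [-2.1, -1.9, 10.9]
opening: 19.8
```

{"name": "apply_moves", "arguments": {"increments": [{"x": 0,"y": 0.05,"z": 0,"wx": 0,"wy": 0,"wz": 0,"gripper": 1}]}}

```text
t: 14.1
tcp_pos: [440.7, 315.9, 25.7]
tcp_rot: [-89.9, 0.2, -163.7]
contact_force: [-1.4, -1.4, 4.4]
opening: 19.9
```

The force rose to about 11 N, so the bung is on the floor; now I let go.

{"name": "apply_moves", "arguments": {"increments": [{"x": 0,"y": 0,"z": 0,"wx": 0,"wy": 0,"wz": 0,"gripper": 0.4},{"x": 0,"y": 0,"z": 0,"wx": 0,"wy": 0,"wz": 0,"gripper": 0.1},{"x": 0,"y": 0,"z": 0,"wx": 0,"wy": 0,"wz": 0,"gripper": 0},{"x": 0,"y": 0,"z": 0,"wx": 0,"wy": 0,"wz": 0,"gripper": 0}]}}

```text
t: 14.43
tcp_pos: [441.0, 316.3, 25.8]
tcp_rot: [-90.0, 0.2, -163.7]
contact_force: [-0.3, 0.3, 0.4]
opening: 42.5
```

{"name": "apply_moves", "arguments": {"increments": [{"x": 0,"y": -0.5,"z": 0,"wx": 0,"wy": 0,"wz": 0,"gripper": 0},{"x": 0,"y": -1.0,"z": 0,"wx": 0,"wy": 0,"wz": 0,"gripper": 0},{"x": 0,"y": -2.0,"z": 0,"wx": 0,"wy": 0,"wz": 0,"gripper": 0},{"x": 0,"y": -2.5,"z": 0,"wx": 0,"wy": 0,"wz": 0,"gripper": 0},{"x": 0,"y": -2.5,"z": 0,"wx": 0,"wy": 0,"wz": 0,"gripper": 0.3},{"x": 0,"y": -0.5,"z": 0,"wx": 0,"wy": 0,"wz": 0,"gripper": 1}]}}

```text
t: 14.93
tcp_pos: [438.6, 315.2, 119.3]
tcp_rot: [-89.9, -0.1, -163.6]
contact_force: [-0.2, 0.3, -0.4]
opening: 19.6
```

```bash
python3 -c "
from h import *
to(F-100*XI+[0,0,80])
c=imaging.camera('side');im=c['color'][170:290,195:325,::-1];cv2.imwrite('pics/side8.png',cv2.resize(im,None,fx=5,fy=5,interpolation=cv2.INTER_CUBIC))"
```

```text
t 14.93 pos [438.6 315.2 119.3] rot [-8.9900e+01 -1.1000e-01 -1.6364e+02] F [-0.2   0.25 -0.4 ] open 19.6
total cm [ 8.29  0.95 -0.3 ] rot [-0.1  -0.04  0.11] rows>= 2.0
```

View pics/side8.png

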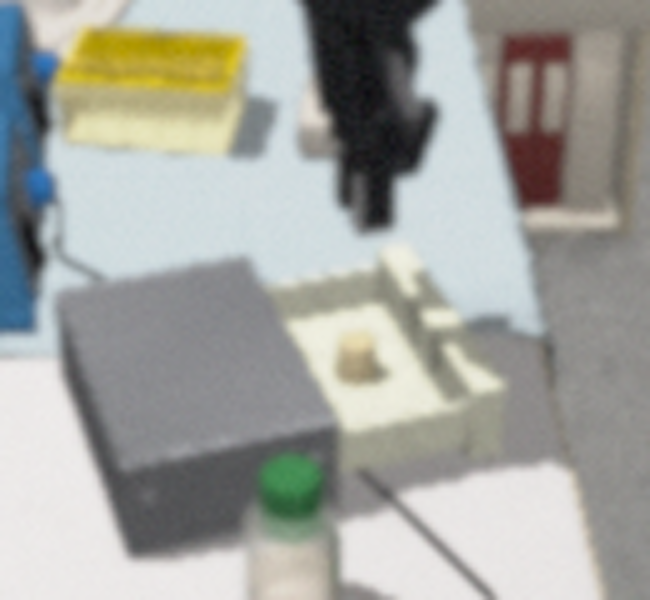

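The bung stands in the drawer at (357,357) and the fingers are empty. I'll move out in front of the drawer.

{"name": "apply_moves", "arguments": {"increments": [{"x": 1.5,"y": 0,"z": 0,"wx": 0,"wy": 0,"wz": 0,"gripper": 1},{"x": 2.2,"y": 0,"z": 0,"wx": 0,"wy": 0,"wz": 0,"gripper": 1},{"x": 2.2,"y": 0,"z": 0,"wx": 0,"wy": 0,"wz": 0,"gripper": 1},{"x": 1.5,"y": 0,"z": 0,"wx": 0,"wy": 0,"wz": 0,"gripper": 1},{"x": 0.5,"y": 0,"z": 0,"wx": 0,"wy": 0,"wz": 0,"gripper": 1},{"x": 0,"y": 0,"z": 0,"wx": 0,"wy": 0,"wz": 0,"gripper": 1}]}}

```text
t: 15.48
tcp_pos: [360.1, 290.6, 117.3]
tcp_rot: [-89.8, -0.1, -163.8]
contact_force: [0.3, -0.1, 0.2]
opening: 0.4
```

```bash
python3 -c "
from h import *
to(F-98*XI+[0,0,-5]);press()"
```

```text
t 15.48 pos [360.1 290.6 117.3] rot [-8.9820e+01 -1.2000e-01 -1.6379e+02] F [ 0.26 -0.12  0.22] open 0.4
total cm [-0.15  9.23 -0.48] rot [-0.18 -0.19  0.12] rows>= 2.2
t 15.48 in -99.34 lat -4.55 z 117.3 rot [-8.9820e+01 -1.2000e-01 -1.6379e+02] Fin -0.21 [ 0.26 -0.12  0.22]
```

{"name": "apply_moves", "arguments": {"increments": [{"x": 0,"y": 1.0,"z": -0.2,"wx": 0,"wy": 0,"wz": 0,"gripper": 1},{"x": 0,"y": 2.0,"z": -0.2,"wx": 0,"wy": 0,"wz": 0,"gripper": 1},{"x": 0,"y": 2.0,"z": 0,"wx": 0,"wy": 0,"wz": 0,"gripper": 1},{"x": 0,"y": 1.5,"z": 0,"wx": 0,"wy": 0,"wz": 0,"gripper": 1},{"x": 0,"y": 0.8,"z": 0,"wx": 0,"wy": 0,"wz": 0,"gripper": 1},{"x": 0,"y": 0,"z": 0,"wx": 0,"wy": 0,"wz": 0,"gripper": 1}]}}

```text
t: 15.98
tcp_pos: [364.6, 296.5, 38.4]
tcp_rot: [-90.0, 0.1, -164.0]
contact_force: [-0.5, -0.8, -0.4]
opening: -0.1
```

```bash
python3 -c "
from h import *
to(F-98*XI+[0,0,-5]);press()"
```

```text
t 15.98 pos [364.6 296.5  38.4] rot [-8.9990e+01  1.4000e-01 -1.6403e+02] F [-0.54 -0.79 -0.38] open -0.1
total cm [ 0.46  1.34 -0.02] rot [-0.02 -0.43 -0.14] rows>= 0.3
t 15.98 in -93.39 lat -0.18 z 38.4 rot [-8.9990e+01  1.4000e-01 -1.6403e+02] Fin 0.74 [-0.54 -0.79 -0.38]
```

{"name": "apply_moves", "arguments": {"increments": [{"x": 0,"y": 0.5,"z": 0,"wx": 0,"wy": -0.3,"wz": 0,"gripper": 1},{"x": -0.1,"y": 0.4,"z": 0,"wx": 0,"wy": 0,"wz": 0,"gripper": 1},{"x": -0.2,"y": 0.1,"z": 0,"wx": 0,"wy": 0,"wz": 0,"gripper": 1},{"x": -0.2,"y": 0,"z": 0,"wx": 0,"wy": 0,"wz": 0,"gripper": 1},{"x": -0.15,"y": 0,"z": 0,"wx": 0,"wy": 0,"wz": 0,"gripper": 1},{"x": -0.15,"y": 0,"z": 0,"wx": 0,"wy": 0,"wz": 0,"gripper": 1}]}}

```text
t: 16.48
tcp_pos: [375.3, 300.6, 28.4]
tcp_rot: [-90.1, 0.3, -163.8]
contact_force: [0.2, 1.0, -0.8]
opening: -0.2
```

```bash
python3 -c "
from h import *
press()"
```

```text
t 16.48 in -81.88 lat 0.76 z 28.4 rot [ -90.1     0.3  -163.77] Fin -0.52 [ 0.24  1.01 -0.79]
```

{"name": "apply_moves", "arguments": {"increments": [{"x": -0.15,"y": 0,"z": 0,"wx": 0,"wy": 0,"wz": 0,"gripper": 1},{"x": -0.15,"y": 0,"z": 0,"wx": 0,"wy": 0,"wz": 0,"gripper": 1},{"x": -0.15,"y": 0,"z": 0,"wx": 0,"wy": 0,"wz": 0,"gripper": 1}]}}

```text
t: 16.73
tcp_pos: [378.9, 301.8, 29.0]
tcp_rot: [-90.1, 0.2, -163.8]
contact_force: [-2.8, -1.0, 0.9]
opening: 0.2
```

{"name": "apply_moves", "arguments": {"increments": [{"x": -0.2,"y": 0,"z": 0,"wx": 0,"wy": 0,"wz": 0,"gripper": 1},{"x": -0.2,"y": 0,"z": 0,"wx": 0,"wy": 0,"wz": 0,"gripper": 1},{"x": -0.2,"y": 0,"z": 0,"wx": 0,"wy": 0,"wz": 0,"gripper": 1}]}}

```text
t: 16.98
tcp_pos: [382.8, 303.0, 29.0]
tcp_rot: [-90.0, -0.0, -163.7]
contact_force: [-2.9, -1.1, 1.9]
opening: -0.0
```

```bash
python3 -c "
from h import *
press()"
```

```text
t 16.98 in -74.09 lat 0.91 z 29.0 rot [-8.999e+01 -2.000e-02 -1.637e+02] Fin 3.06 [-2.87 -1.09  1.95]
```

{"name": "apply_moves", "arguments": {"increments": [{"x": -0.22,"y": 0,"z": 0,"wx": 0,"wy": 0,"wz": 0.2,"gripper": 1},{"x": -0.22,"y": 0,"z": 0.02,"wx": 0,"wy": 0,"wz": 0,"gripper": 1},{"x": -0.22,"y": 0,"z": 0.02,"wx": 0,"wy": 0,"wz": 0.1,"gripper": 1},{"x": -0.22,"y": 0,"z": 0.02,"wx": 0,"wy": 0,"wz": 0.1,"gripper": 1},{"x": -0.22,"y": 0,"z": 0,"wx": 0,"wy": 0,"wz": 0.1,"gripper": 1},{"x": -0.22,"y": 0,"z": 0,"wx": 0,"wy": 0,"wz": 0.1,"gripper": 1},{"x": -0.22,"y": 0,"z": 0,"wx": 0,"wy": 0,"wz": 0.1,"gripper": 1},{"x": -0.22,"y": 0,"z": 0,"wx": 0,"wy": 0,"wz": 0.1,"gripper": 1}]}}

```text
t: 17.65
tcp_pos: [399.3, 307.9, 28.8]
tcp_rot: [-90.0, 0.6, -163.6]
contact_force: [-3.7, -0.6, 1.8]
opening: 0.0
```

```bash
python3 -c "
from h import *
press()"
```

```text
t 17.65 in -56.84 lat 0.95 z 28.8 rot [ -89.99    0.64 -163.64] Fin 3.69 [-3.68 -0.58  1.85]
```

{"name": "apply_moves", "arguments": {"increments": [{"x": -0.2,"y": 0,"z": 0.02,"wx": 0,"wy": 0,"wz": -0.3,"gripper": 1},{"x": -0.2,"y": 0,"z": 0.02,"wx": 0,"wy": 0,"wz": 0,"gripper": 1},{"x": -0.2,"y": 0,"z": 0.02,"wx": 0,"wy": 0,"wz": 0,"gripper": 1},{"x": -0.2,"y": 0,"z": 0.02,"wx": 0,"wy": 0,"wz": 0,"gripper": 1},{"x": -0.2,"y": 0,"z": 0,"wx": 0,"wy": 0,"wz": 0,"gripper": 1},{"x": -0.2,"y": 0,"z": 0,"wx": 0,"wy": 0,"wz": 0,"gripper": 1},{"x": -0.2,"y": 0,"z": 0,"wx": 0,"wy": 0,"wz": 0,"gripper": 1},{"x": -0.2,"y": 0,"z": 0,"wx": 0,"wy": 0,"wz": 0,"gripper": 1}]}}

```text
t: 18.32
tcp_pos: [414.9, 312.5, 28.9]
tcp_rot: [-90.0, 0.2, -163.6]
contact_force: [-4.9, -0.4, 2.8]
opening: 0.3
```

```bash
python3 -c "
from h import *
press()"
```

```text
t 18.32 in -40.59 lat 1.02 z 28.9 rot [ -90.03    0.17 -163.58] Fin 4.8 [-4.89 -0.41  2.76]
```

{"name": "apply_moves", "arguments": {"increments": [{"x": -0.2,"y": 0,"z": 0.02,"wx": 0,"wy": 0,"wz": 0,"gripper": 1},{"x": -0.2,"y": 0,"z": 0.02,"wx": 0,"wy": 0,"wz": 0,"gripper": 1},{"x": -0.2,"y": 0,"z": 0.02,"wx": 0,"wy": 0,"wz": 0,"gripper": 1},{"x": -0.2,"y": 0,"z": 0.02,"wx": 0,"wy": 0,"wz": 0.1,"gripper": 1},{"x": -0.2,"y": 0,"z": 0,"wx": 0,"wy": 0,"wz": 0.1,"gripper": 1},{"x": -0.2,"y": 0,"z": 0,"wx": 0,"wy": 0,"wz": 0.1,"gripper": 1}]}}

```text
t: 18.82
tcp_pos: [425.6, 315.7, 28.8]
tcp_rot: [-90.0, 0.3, -163.5]
contact_force: [-5.3, -0.6, 3.1]
opening: 0.1
```

```bash
python3 -c "
from h import *
press()"
```

```text
t 18.82 in -29.4 lat 1.08 z 28.8 rot [ -90.04    0.27 -163.52] Fin 5.28 [-5.33 -0.57  3.11]
```

{"name": "apply_moves", "arguments": {"increments": [{"x": -0.2,"y": 0,"z": 0.02,"wx": 0,"wy": 0,"wz": 0,"gripper": 1},{"x": -0.2,"y": 0,"z": 0.02,"wx": 0,"wy": 0,"wz": 0.1,"gripper": 1},{"x": -0.2,"y": 0,"z": 0.02,"wx": 0,"wy": 0,"wz": 0.1,"gripper": 1},{"x": -0.2,"y": 0,"z": 0.02,"wx": 0,"wy": 0,"wz": 0.1,"gripper": 1}]}}

```text
t: 19.15
tcp_pos: [431.5, 317.5, 28.8]
tcp_rot: [-90.0, 0.3, -163.5]
contact_force: [-5.7, -1.3, 3.8]
opening: -0.3
```

{"name": "apply_moves", "arguments": {"increments": [{"x": -0.2,"y": 0,"z": 0.02,"wx": 0,"wy": 0,"wz": 0,"gripper": 1},{"x": -0.2,"y": 0,"z": 0.02,"wx": 0,"wy": 0,"wz": 0.1,"gripper": 1},{"x": -0.2,"y": 0,"z": 0.02,"wx": 0,"wy": 0,"wz": 0.1,"gripper": 1},{"x": -0.2,"y": 0,"z": 0.02,"wx": 0,"wy": 0,"wz": 0.1,"gripper": 1}]}}

```text
t: 19.48
tcp_pos: [436.5, 318.9, 28.7]
tcp_rot: [-90.0, 0.3, -163.4]
contact_force: [-6.3, -0.9, 3.5]
opening: 0.1
```

{"name": "apply_moves", "arguments": {"increments": [{"x": -0.2,"y": 0,"z": 0.02,"wx": 0,"wy": 0,"wz": 0,"gripper": 1},{"x": -0.2,"y": 0,"z": 0.02,"wx": 0,"wy": 0,"wz": 0.1,"gripper": 1},{"x": -0.2,"y": 0,"z": 0.02,"wx": 0,"wy": 0,"wz": 0.1,"gripper": 1},{"x": -0.2,"y": 0,"z": 0.02,"wx": 0,"wy": 0,"wz": 0.1,"gripper": 1}]}}

```text
t: 19.82
tcp_pos: [442.7, 320.7, 28.6]
tcp_rot: [-90.0, 0.4, -163.3]
contact_force: [-5.4, 0.2, 3.8]
opening: -0.2
```

```bash
python3 -c "
from h import *
press()"
```

```text
t 19.82 in -11.55 lat 1.04 z 28.6 rot [ -89.98    0.36 -163.31] Fin 5.1 [-5.38  0.22  3.8 ]
```

{"name": "apply_moves", "arguments": {"increments": [{"x": -0.2,"y": 0,"z": 0.02,"wx": 0,"wy": 0,"wz": 0,"gripper": 1},{"x": -0.2,"y": 0,"z": 0.02,"wx": 0,"wy": 0,"wz": 0.1,"gripper": 1},{"x": -0.2,"y": 0,"z": 0.02,"wx": 0,"wy": 0,"wz": 0.1,"gripper": 1},{"x": -0.2,"y": 0,"z": 0.02,"wx": 0,"wy": 0,"wz": 0.1,"gripper": 1}]}}

```text
t: 20.15
tcp_pos: [449.1, 322.6, 28.6]
tcp_rot: [-90.0, 0.5, -163.3]
contact_force: [-5.3, -0.3, 3.6]
opening: -0.1
```

{"name": "apply_moves", "arguments": {"increments": [{"x": -0.2,"y": 0,"z": 0.02,"wx": 0,"wy": 0,"wz": 0,"gripper": 1},{"x": -0.2,"y": 0,"z": 0.02,"wx": 0,"wy": 0,"wz": 0.1,"gripper": 1}]}}

```text
t: 20.32
tcp_pos: [452.1, 323.5, 28.6]
tcp_rot: [-90.0, 0.4, -163.2]
contact_force: [-5.3, -0.3, 3.8]
opening: 0.2
```

```bash
python3 -c "
from h import *
press()"
```

```text
t 20.32 in -1.75 lat 1.08 z 28.6 rot [ -89.99    0.44 -163.22] Fin 5.17 [-5.31 -0.25  3.84]
```

{"name": "apply_moves", "arguments": {"increments": [{"x": -0.18,"y": 0,"z": 0,"wx": 0,"wy": 0,"wz": 0,"gripper": 1},{"x": -0.18,"y": 0,"z": 0,"wx": 0,"wy": 0,"wz": 0.1,"gripper": 1}]}}

```text
t: 20.48
tcp_pos: [454.8, 324.3, 28.6]
tcp_rot: [-89.9, 0.4, -163.2]
contact_force: [-5.4, -1.2, 4.5]
opening: 0.3
```

{"name": "apply_moves", "arguments": {"increments": [{"x": -0.18,"y": 0,"z": 0,"wx": 0,"wy": 0,"wz": 0,"gripper": 1},{"x": -0.18,"y": 0,"z": 0,"wx": 0,"wy": 0,"wz": 0.1,"gripper": 1}]}}

```text
t: 20.65
tcp_pos: [457.9, 325.2, 28.5]
tcp_rot: [-89.9, 0.4, -163.2]
contact_force: [-5.3, -0.5, 4.0]
opening: 0.3
```

{"name": "apply_moves", "arguments": {"increments": [{"x": -0.2,"y": 0,"z": 0,"wx": 0,"wy": 0,"wz": 0.1,"gripper": 1}]}}

```text
t: 20.73
tcp_pos: [458.6, 325.4, 28.4]
tcp_rot: [-89.9, 0.4, -163.2]
contact_force: [-8.9, -2.5, 6.9]
opening: -0.1
```

{"name": "apply_moves", "arguments": {"increments": [{"x": -0.2,"y": 0,"z": 0,"wx": 0,"wy": 0,"wz": 0.1,"gripper": 1}]}}

```text
t: 20.82
tcp_pos: [458.7, 325.4, 28.2]
tcp_rot: [-89.8, 0.2, -163.2]
contact_force: [-8.7, -2.5, 5.5]
opening: 0.1
```

```bash
python3 -c "
from h import *
press()"
```

```text
t 20.82 in 5.04 lat 0.99 z 28.2 rot [ -89.82    0.23 -163.19] Fin 9.06 [-8.72 -2.48  5.53]
```

About 9 N felt at the same depth as the first trip, so it has tripped. I'll withdraw.

{"name": "apply_moves", "arguments": {"increments": [{"x": 0.3,"y": 0,"z": 0,"wx": 0,"wy": 0,"wz": 0,"gripper": 1},{"x": 0.5,"y": 0,"z": 0,"wx": 0,"wy": 0,"wz": 0,"gripper": 1},{"x": 0.8,"y": 0,"z": 0,"wx": 0,"wy": 0,"wz": 0,"gripper": 1},{"x": 1.0,"y": 0,"z": 0,"wx": 0,"wy": 0,"wz": 0,"gripper": 1},{"x": 1.0,"y": 0,"z": 0,"wx": 0,"wy": 0,"wz": 0,"gripper": 1},{"x": 0,"y": 0,"z": 0,"wx": 0,"wy": 0,"wz": 0,"gripper": 1}]}}

```text
t: 21.32
tcp_pos: [429.3, 314.8, 28.2]
tcp_rot: [-89.9, 1.0, -163.3]
contact_force: [-0.8, -0.5, 0.6]
opening: -0.2
```

```bash
python3 -c "
from h import *
press()
c=imaging.camera('side');im=c['color'][170:290,195:325,::-1];cv2.imwrite('pics/side9.png',cv2.resize(im,None,fx=5,fy=5,interpolation=cv2.INTER_CUBIC))"
```

```text
t 21.32 in -26.13 lat -0.86 z 28.2 rot [ -89.89    0.99 -163.33] Fin 0.86 [-0.75 -0.49  0.6 ]
```

View pics/side9.png

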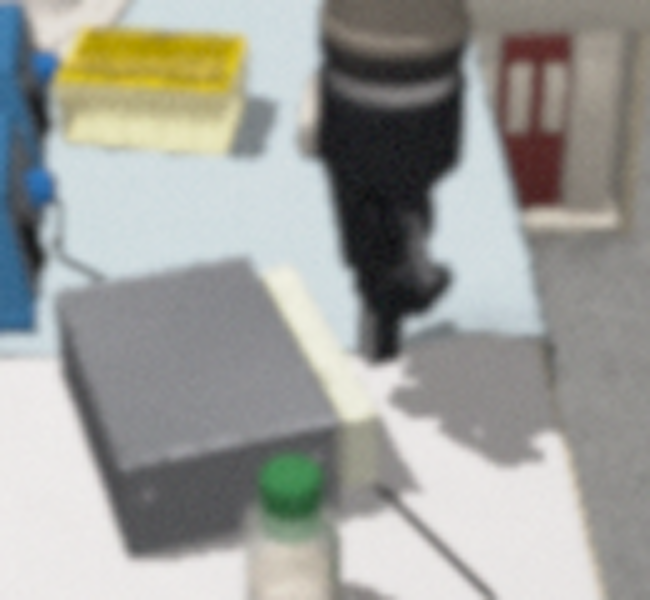

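The drawer front at (310,330) to (375,430) is back in the latched position, and the fingers are clear. I'll back off, rise and check once more.

{"name": "apply_moves", "arguments": {"increments": [{"x": 1.5,"y": 0,"z": 0,"wx": 0,"wy": 0,"wz": 0,"gripper": 1},{"x": 2.0,"y": -1,"z": 0,"wx": 0,"wy": 0,"wz": 0,"gripper": 1},{"x": 1.0,"y": -2.5,"z": 0,"wx": 0,"wy": 0,"wz": 0,"gripper": 1},{"x": 0,"y": -3,"z": 1,"wx": 0,"wy": 0,"wz": 0,"gripper": 1},{"x": 0,"y": -3,"z": 3,"wx": 0,"wy": 0,"wz": 0,"gripper": 1},{"x": 0,"y": -2,"z": 3,"wx": 0,"wy": 0,"wz": 0,"gripper": 1},{"x": 0,"y": 0,"z": 2,"wx": 0,"wy": 0,"wz": 0,"gripper": 1},{"x": 0,"y": 0,"z": 0,"wx": 0,"wy": 0,"wz": 0,"gripper": 1}]}}

```text
t: 22.03
tcp_pos: [423.4, 212.4, 149.9]
tcp_rot: [-89.8, 2.5, -163.5]
contact_force: [0.0, 0.2, -0.9]
opening: 0.2
```

{"name": "apply_moves", "arguments": {"increments": [{"x": 0,"y": 0,"z": 0,"wx": 0,"wy": 0,"wz": 0,"gripper": 1},{"x": 0,"y": 0,"z": 0,"wx": 0,"wy": 0,"wz": 0,"gripper": 1},{"x": 0,"y": 0,"z": 0,"wx": 0,"wy": 0,"wz": 0,"gripper": 1},{"x": 0,"y": 0,"z": 0,"wx": 0,"wy": 0,"wz": 0,"gripper": 1}]}}

```text
t: 22.37
tcp_pos: [426.6, 213.6, 150.8]
tcp_rot: [-89.9, 2.9, -163.6]
contact_force: [-0.6, 0.1, -1.2]
opening: 0.1
```

```bash
python3 -c "
from h import *
press()
c=imaging.camera('side');im=c['color'][:,:,::-1]
a=cv2.imread('pics/side0.png');b=imaging.camera('top')['color'][:,:,::-1]
cv2.imwrite('pics/s10.png',cv2.resize(im[165:305,195:325],None,fx=4.2,fy=4.2,interpolation=cv2.INTER_CUBIC))
cv2.imwrite('pics/t10.png',b)"
```

```text
t 22.37 in -57.27 lat -97.18 z 150.8 rot [ -89.92    2.85 -163.62] Fin 0.52 [-0.57  0.1  -1.2 ]
```

View pics/s10.png

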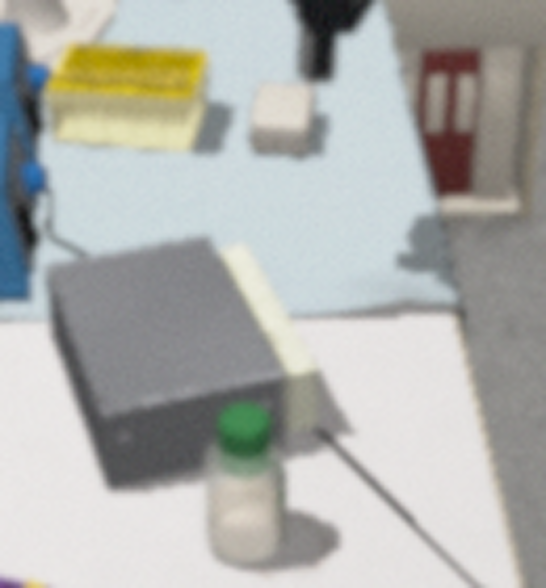

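View pics/t10.png

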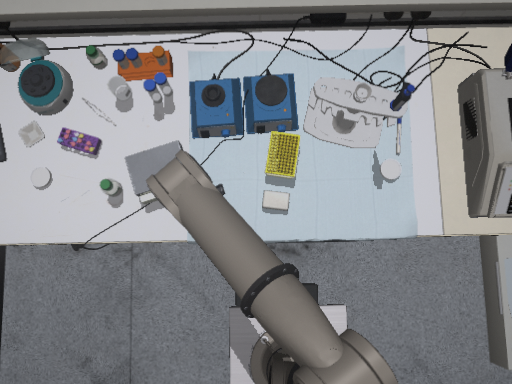

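The drawer looks identical to its latched picture at the start, with the outer corner again at (318,372). The bottle, adaptor and dish have not moved, and the bung is no longer on the bench. I'm handing in.

```bash
python3 -c "
from bench import order
print(order.finish_job())"
```

```text
the job is handed in; nothing more can be done
None
```

The bung is in the drawer and the drawer is latched shut. I handed the job in at about 22.5 s of the 64 s allowed.

- **Opening:** I pressed the drawer front slowly with closed fingers. It stopped about 14.6 mm past latched at roughly 9 N, and the drawer sprang fully out when I withdrew.
- **Bung:** I picked it up (held at about 19.5 mm opening) and set it down near the middle of the drawer floor. The touch-down force peaked at about 11 N downward for one reading. The next picture showed the bung standing upright with the fingers empty.
- **Closing:** I pushed the drawer in slowly, and at the same depth it again read about 9 N, so the catch tripped. After I withdrew, the drawer stayed shut.

**Last checks:**
- The drawer front is at the same pixels as in the first latched picture.
- The bottle, adaptor and dish are where they started.
- The arm is clear of everything.
- The bung cannot be seen inside the shut drawer. I last saw it in the pictures just before closing.

**Disagreements:** heights from the two views came out 2 to 6 mm lower than the text says, so I used the text's heights for the plane fits. The floor contact during placing agreed with the text's 20 mm.

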